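# Turn over and clamp an upside-down pressure scanner module

## Robot

A 6-joint arm with a two-finger parallel gripper is mounted at the origin on the work surface. World frame = base frame: x ahead of the robot, y to its left, z up, the work surface at z = 0. Lengths are in mm, angles in rad, forces in N, time in s.
With the tool pointing down it reaches from about 350 to 975 mm from the base axis. Payload 7.1 kg.
Tool frame: the origin (TCP) lies at the centre of the arm's flange, where the gripper is bolted on; the fingertips stand 182 mm ahead of it and the grasp point (between the pads) lies 163 mm ahead of it; z points along the fingers, y is the direction in which the jaws open and shut (so a half turn about z gives the same grasp; the last joint's range is limited). The gripper opens to 88 mm and grips with 3 to 60 N. Pads are 20 mm wide; open, the fingers measure 115 mm over their backs; the gripper's body (75 mm by 178 mm) begins 61 mm behind the grasp point.
Start: joints at [1.254, 0.423, 1.63, -0, 1.089, -0.019], TCP at [183.355, 597.484, 404.675] pointing down, gripper open.
Joint ranges: [-3, 3], [-0.9, 2.11], [0.09, 2.58], [-1.31, 4.45], [0.11, 2.69], [-2.54, 2.54]. Speed limits (rad/s): [2.39, 2.39, 3.01, 3.14, 3.14, 3.14].

## Interface

Orientations are given as a rotation vector (axis times angle).
In Python, from plant import r, vision, finish_job gives the robot as it stands.
- The arm moves only by the tool drive_tool, never from a script. Its argument "deltas" is text: rows parted by semicolons, each of 7 numbers parted by spaces: the turn, a rotation vector about the tool's x, y, z in units of 6 degrees (1.0 is 6 degrees), then the shift along the tool's x, y, z in m, then the closure, from 0 (fully open) to 1 (shut). In form: wx wy wz x y z jaw; .... A call has 1 to 12 rows; each row shifts and turns the commanded pose from where the row before left it, along the tool's axes as they then stand; what a row does not reach is not made up. A row lasts 1/12 s, in which the tool goes at most 41.7 mm and 7.16 degrees, less where a joint would pass 70% of its speed; a pose out of reach is approached as far as the arm can. A call with a gripper value outside its range is refused whole. The fingers move at their own pace and stop on an object; "force" is the grip in N (left out, the last holds). Time passes only in rows, so rows that do not move let the fingers close. It gives the time, the measured TCP pose, the force and the opening at its end, in the units of the state.
- r.sense(): the state, without advancing time (a new reading comes with each control period).
- vision.get_image(name): name is "scene" or "top" or "wrist"; returns the picture (384x512x3 uint8, blue, green, red); there is no depth.
- vision.camera_params(name): a dict with "fx", "fy", "cx", "cy" (pixels), "R" (3x3) and "t" (3): a world point X has camera coordinates R X + t. Camera axes: x right, y down, z forward; pixel columns grow to the right and rows downward; lengths in mm; the calibration is good to about 2 mm. The wrist camera is an equidistant fisheye: a pixel r from the principal point sees the ray r / f radians off the axis. A picture is of the moment at which its call begins: read the wrist's pose just before it. camera_params takes no time and is no camera call; for the wrist camera it gives the pose at the moment of the call.
- finish_job(): hands the job in, once; it reports no verdict.
The state is a dict: "time": time; "qpos": joint angles; "joint_velocities": joint speeds; "joint_torque": joint torques, N m; "ee_pos": TCP position; "tool_rot": TCP orientation; "ft_force": force on the tool from outside, world axes, zero at the start; "wrist_torque": the same for the moment, N m; "finger_gap": finger opening in mm.
Only numpy, scipy, OpenCV 4.12 (cv2) and the standard library are available. Lean on these libraries where they do the work, as an engineer would, in place of code of your own. Each camera call takes 0.05 s, during which the arm holds its last target.

## Task

The pressure scanner module on the bench has arrived upside down, with the orange spot of its base showing. Turn it over so that its brass ports face up and seat it flat between the blue rails of the nest, then push the hinged tap header down over it until the spring tongue snaps in above the header's bar and holds it shut. Leave the other things on the bench where they lie.

Things in the scene. Friction and masses are not known exactly. Their poses are not given: they have to be found in the camera images.
- module: Black scanner module, a plain block 66 mm (its x) by 50 mm (y) by 44 mm thick (z), about 0.25 kg; origin at its centre. +z face: ports, a silver plate with six brass ports. -z face: base, a grey plate with one orange spot 24 mm wide. All flush, so it stands stably on any face; the sides (+-y) and ends (+-x) are plain and can be gripped. It starts upside down on the bench: +z down, spot up.
- nest: Fixed clamping nest, origin on the bench below the middle of the seat, z up. Grey base plate 150 mm (x) by 250 mm (y), 12 mm thick. Hinge posts at nest y = -85 mm, 72 mm high, x from -35 to 35 mm; latch post at nest y from 91 to 115 mm, 94 mm high, 38 mm wide. Open towards nest +x and -x.
- nest_seat (a point): Middle of the seat, on top of the base plate, 12 mm above the bench. Four blue rails, 7 mm high, leave a pocket 55 mm in nest x by 71 mm in nest y: the module's 66 mm length goes along nest y (either way round), its 50 mm width along nest x, 2.5 mm clear all round. The centre of a seated module lies 22 mm above this point.
- header (a joint): Hinge of the tap header, rad: 0 shut, level over the seat; starts wide open at 1.65 to 1.95, about upright, leaning away from the seat (nest -y). A weak spring (0.15 N m/rad towards 1.6) swings it open again unless latched. The header is a steel-grey plate 50 mm wide, 8 mm thick, 0.15 kg, reaching 158 mm from the hinge and ending in a steel cross bar 10 mm thick at 160 mm.
- header_hinge (a point): Point on the header's hinge axis (along nest x), 85 mm from the seat's middle towards nest -y, 62 mm above the bench. Shut, the header's middle plane is at this height, 2 mm clear over a seated module. Two right-angled copper tubes stand 30 mm off its outer (upper when shut) face, 36 to 92 mm from the hinge.
- header_push (a point): Middle of the yellow push strip (50 by 30 mm) on the header's outer face, 138 mm from the hinge, 5 mm off the middle plane. Push here to swing the header shut. The last 20 mm ride over the sprung tongue and take 10 to 20 N straight down, until the header is at 0 rad (strip 67 mm above the bench).
- tongue (a joint): Slide of the sprung brass tongue on the latch post, m: 0 fully out over the bar (its rest), up to 0.011 pushed back towards nest +y. The header's bar pushes its sloped upper face back about 6 mm, then it snaps out over the bar and holds the header below 0.035 rad.
- tongue_nose (a point): Nose of the tongue: nest y = 75 mm, 70 mm above the bench while out.
- housing: Bystander: cracked brown bakelite housing, 80 by 100 by 45 mm high, origin under its middle.
- calipers_case: Bystander: nickel calipers case, 75 by 210 by 22 mm high, origin under its middle.
- elbow_a: Bystander: copper tube bent at a right angle, 12 mm thick, legs 70 mm along its x and 60 mm along its y, origin on the bench under the bend.
- elbow_b: Bystander: a second copper tube like elbow_a.
Things that resemble listed ones, but are neither listed nor needed, are in the scene too. Several things look just like the module: the one meant starts farthest from the robot's base.

How it is judged:
By the outcome, as a careful person would: the job done as asked, in the order asked, and still so for the second after the job is handed in, with the robot touching nothing.
It also fails if it takes over 72 s, if anything falls off the work surface, if the arm or the gripper's body presses on something with over 40 N, if the wrist force passes 120 N, or if a joint passes its speed limit or range.

## Working session

There is one attempt and no reset: what is moved stays moved. The work goes in short steps, Python scripts to look and compute and a tool call to move; the robot and the scene stay as the last step left them, time stands still between calls to the robot, and variables do not carry over. Pictures are saved under pics/ and viewed, and the job is handed in when it is done.

Besides the shell and the picture viewer there is one more tool, called after "Emit:" by a JSON object that holds its "name" and its "arguments", one argument or row to a line. drive_tool: Moves the arm, as the interface text tells. Its arguments: {"type":"object","properties":{"deltas":{"type":"string"},"force":{"type":"number"}},"required":["deltas"]}

```bash
ls; mkdir -p pics; python3 - <<'E'
from plant import r, vision
import cv2, json, numpy as np
print(r.sense())
for n in ("scene","top","wrist"):
    p=vision.camera_params(n); print(n,{k:np.round(v,3).tolist() for k,v in p.items()})
    cv2.imwrite(f"pics/{n}0.png",vision.get_image(n))
E
```

```text
pics
{'time': 0.0, 'qpos': array([ 1.25398802e+00,  4.23847025e-01,  1.63064496e+00, -3.15011940e-06,
        1.08858148e+00, -1.90046444e-02]), 'joint_velocities': array([ 0.00082207,  0.00276137,  0.00050025, -0.00178897,  0.000206  ,
        0.00160346]), 'joint_torque': array([ 3.24853454e-04, -5.44623148e+01, -2.73671865e+01,  6.42706873e-02,
        2.27062718e-02, -1.25898409e-04]), 'ee_pos': array([183.28648607, 597.25111465, 403.91532086]), 'tool_rot': array([-4.66023493e-01, -3.10658714e+00,  2.29389756e-03]), 'ft_force': array([-0.0402832 ,  0.89574604, -0.23505152]), 'wrist_torque': array([-0.02644852, -0.01298109,  0.02355526]), 'finger_gap': 87.76848452131738}
scene {'fx': 389.66, 'fy': 389.66, 'cx': 253.548, 'cy': 190.953, 'R': [[-0.05, 0.999, -0.004], [0.607, 0.027, -0.794], [-0.793, -0.042, -0.608]], 't': [6.125, -239.855, 1407.877]}
top {'fx': 370.188, 'fy': 370.188, 'cx': 255.445, 'cy': 195.956, 'R': [[0.027, -1.0, -0.012], [-0.992, -0.026, -0.121], [0.12, 0.015, -0.993]], 't': [-11.894, 511.691, 877.792]}
wrist {'fx': 297.319, 'fy': 297.319, 'cx': 259.1, 'cy': 190.521, 'R': [[0.293, 0.956, -0.002], [0.927, -0.284, 0.244], [0.233, -0.073, -0.97]], 't': [-623.3, -30.13, 388.768]}
```

View pics/scene0.png

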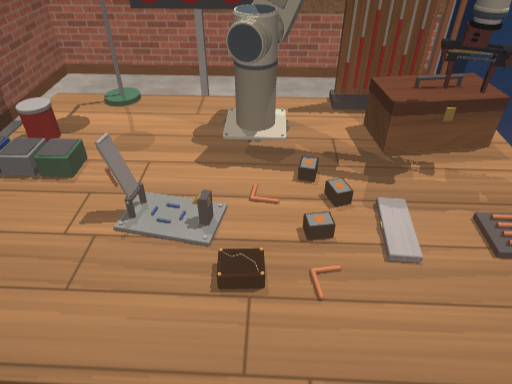

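View pics/top0.png

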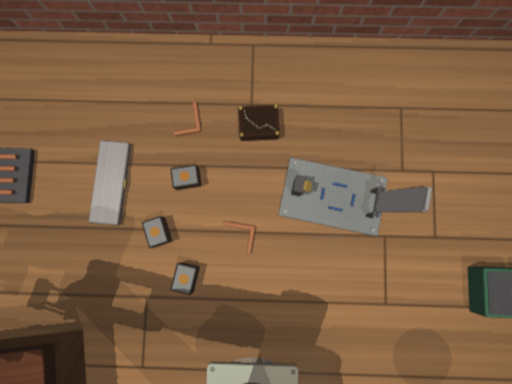

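View pics/wrist0.png

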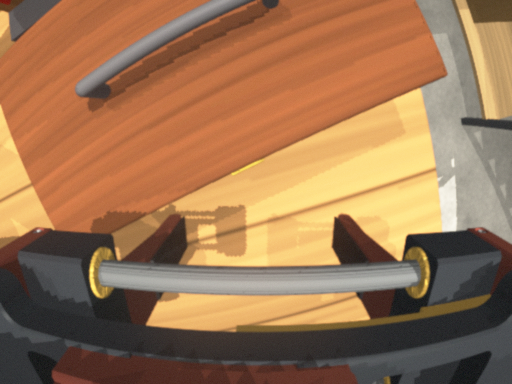

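Three lookalikes show in the top view: (185,177), (157,232) and (184,278). The base is at about (252,375), so (185,177) is the farthest. I'll measure and enlarge it.

```bash
cat > h.py <<'E'
import numpy as np, cv2
from scipy.spatial.transform import Rotation as Ro
from plant import r, vision
def cast(p,uv,z):
    uv=np.atleast_2d(np.asarray(uv,float)); R=np.array(p["R"]);t=np.array(p["t"])
    d=np.c_[(uv[:,0]-p["cx"])/p["fx"],(uv[:,1]-p["cy"])/p["fy"],np.ones(len(uv))]@R
    c=-R.T@t
    return c+d*((z-c[2])/d[:,2])[:,None]
def proj(p,X):
    X=np.atleast_2d(X)@np.array(p["R"]).T+np.array(p["t"])
    return np.c_[p["fx"]*X[:,0]/X[:,2]+p["cx"],p["fy"]*X[:,1]/X[:,2]+p["cy"]]
def blobs(img,lo,hi,amin=8):
    m=cv2.inRange(cv2.cvtColor(img,cv2.COLOR_BGR2HSV),lo,hi)
    n,l,s,c=cv2.connectedComponentsWithStats(m)
    return m,l,[(i,int(s[i,4]),c[i]) for i in range(1,n) if s[i,4]>=amin]
E
python3 - <<'E'
from h import *
im={n:cv2.imread(f"pics/{n}0.png") for n in("scene","top")}
P={n:vision.camera_params(n) for n in im}
for n in im:
    print(n)
    m,l,b=blobs(im[n],(8,150,150),(20,255,255),10)
    for i,a,c in b:
        X=cast(P[n],c,44)[0]
        print(" orange",a,c.round(1),X.round(1),np.hypot(*X[:2]).round(0))
    m,l,b=blobs(im[n],(100,90,60),(125,255,255),6)
    for i,a,c in b: 
        ys,xs=np.where(l==i); rr=cv2.minAreaRect(np.c_[xs,ys].astype(np.float32))
        print(" blue",a,c.round(1),cast(P[n],c,19)[0].round(1),np.round(rr[1],1),rr[2])
def up(img,x0,y0,w,h,f): return cv2.resize(img[y0:y0+h,x0:x0+w],None,fx=f,fy=f,interpolation=cv2.INTER_CUBIC)
cv2.imwrite("pics/c1.png",up(im["top"],160,155,50,45,12))
cv2.imwrite("pics/c2.png",up(im["top"],270,145,170,100,4))
cv2.imwrite("pics/c3.png",up(im["scene"],85,130,160,120,4))
E
```

```text
scene
 orange 23 [308.3 161.8] [305.4 168.4  44. ] 349.0
 orange 34 [339.1 185. ] [415.4 243.8  44. ] 482.0
 orange 46 [319.1 218.4] [552.9 179.3  44. ] 581.0
 blue 479 [503.2  30.8] [-1179.6  1393.     19. ] [43. 22.] 90.0
 blue 45 [480.  56.] [-727.1 1079.1   19. ] [20.3  2. ] 5.710593223571777
 blue 299 [477.1  67.2] [-568.8 1002.5   19. ] [22.5 16.3] 15.52410888671875
 blue 787 [504.3  97.1] [-235.3  975.7   19. ] [77. 21.] 90.0
 blue 59 [  3.8 142.4] [ 194.3 -815.8   19. ] [ 4.2 13.4] 45.0
 blue 16 [173.  204.8] [ 487.6 -192.4   19. ] [11.2  1.2] 9.462322235107422
 blue 12 [154.  209.7] [ 509.5 -237.    19. ] [1.4 7.2] 33.6900634765625
 blue 15 [181.9 214.3] [ 524.2 -161.6   19. ] [1.5 8.1] 30.963754653930664
 blue 20 [163.1 219.9] [ 547.5 -204.3   19. ] [12.2  1.4] 8.130102157592773
top
 orange 54 [184.  175.6] [555.6 177.3  44. ] 583.0
 orange 51 [154.3 231.4] [418.4 241.8  44. ] 483.0
 orange 54 [183.1 278.5] [309.6 166.8  44. ] 352.0
 blue 24 [339.5 184.5] [ 547.5 -206.4   19. ] [13.3  1.6] 11.309932708740234
 blue 21 [322.1 193.2] [ 524.4 -163.5   19. ] [ 1.8 10.2] 9.462322235107422
 blue 18 [352.7 199.2] [ 511.5 -239.    19. ] [1.7 9.5] 14.03624439239502
 blue 23 [335.2 208.3] [ 487.6 -195.8   19. ] [12.4  1.6] 12.528807640075684
```

View pics/c1.png

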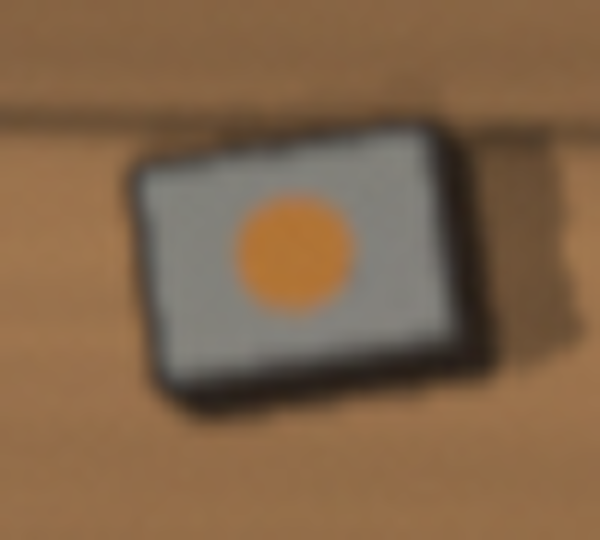

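View pics/c2.png

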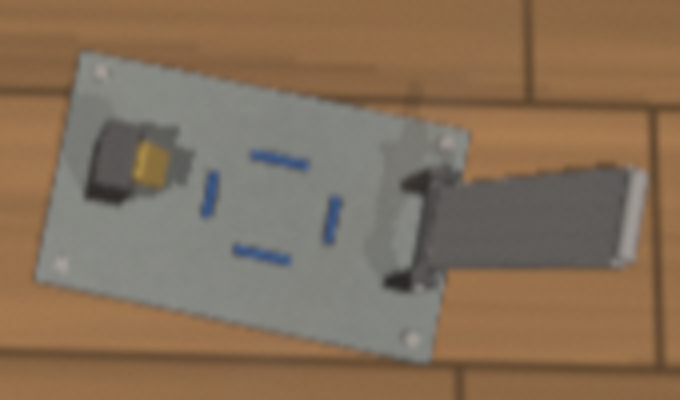

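View pics/c3.png

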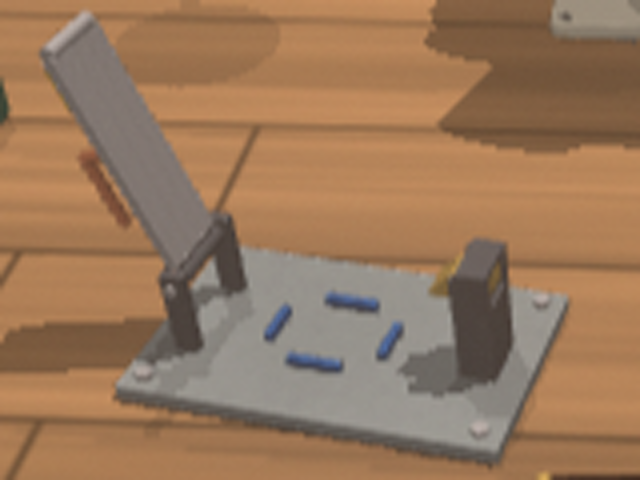

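The target is the module at top (185,177), about 583 mm from the base; the other two are at 483 and 352 mm. The crop shows the orange spot up, with the long side about along world y. The nest is centred near (517,-200), with its latch towards world +y. Next I'll work out the angles and the first move.

```bash
cat >> h.py <<'E'
def plan(Rt,gt,n,off=163.,s=None):
    """rows (equal) taking current pose to grasp point gt, orientation Rt. screw-like: constant tool-frame twist per row"""
    s=s or r.sense(); R0=Ro.from_rotvec(s["tool_rot"]); p0=np.array(s["ee_pos"])
    pt=np.array(gt)-off*Rt.as_matrix()[:,2]
    w=(R0.inv()*Rt).as_rotvec()
    print("rot units total",np.round(np.degrees(w)/6,2),"shift tool mm (total, in current frame)",np.round(R0.inv().apply(pt-p0),1),"world",np.round(pt-p0,1))
    Rw=Ro.from_rotvec(w/n); ps=np.linspace(p0,pt,n+1); R=R0
    for i in range(n):
        d=R.inv().apply(ps[i+1]-ps[i])/1000
        print("  ",np.round(np.degrees(w/n)/6,2),np.round(d,4)); R=R*Rw
def ori(az,tilt):
    """tool y at azimuth az(deg), tool turned about its y by tilt deg from straight down"""
    a=np.radians(az); y=np.array([np.cos(a),np.sin(a),0]); z=np.array([0,0,-1.]); x=np.cross(y,z)
    return Ro.from_matrix(np.c_[x,y,z])*Ro.from_euler('y',tilt,degrees=True)
def grasp(s=None,off=163.):
    s=s or r.sense(); return np.array(s["ee_pos"])+off*Ro.from_rotvec(s["tool_rot"]).as_matrix()[:,2]
E
python3 - <<'E'
from h import *
im=cv2.imread("pics/top0.png"); P=vision.camera_params("top")
hsv=cv2.cvtColor(im,cv2.COLOR_BGR2HSV)
sub=np.zeros(im.shape[:2],np.uint8); sub[160:195,165:206]=1
m=((hsv[...,1]<60)&(hsv[...,2]>85)|cv2.inRange(hsv,(8,150,150),(20,255,255)).astype(bool))&(sub>0)
m=cv2.morphologyEx(m.astype(np.uint8),cv2.MORPH_OPEN,np.ones((3,3)))
c=max(cv2.findContours(m,0,2)[0],key=cv2.contourArea)
W=cast(P,c[:,0].astype(float),44)[:,:2].astype(np.float32)
rr=cv2.minAreaRect(W); print("module top rect",rr)
b=np.array([[547.5,-205.4],[524.4,-162.5],[510.5,-238],[487.6,-194.2]])
print("nest c",b.mean(0)); d=b[1]-b[2]; print("nest y az",np.degrees(np.arctan2(d[1],d[0]))); d=b[0]-b[3]; print("nest x az",np.degrees(np.arctan2(d[1],d[0])))
plan(ori(99.6,-42),[554,178,130],12)
E
```

```text
module top rect ((555.5986328125, 177.79710388183594), (43.90614318847656, 59.99374771118164), 9.720864295959473)
nest c [ 517.5   -200.025]
nest y az 79.56831932028909
nest x az -10.590776357475159
rot units total [-1.64 -6.87 -4.24] shift tool mm (total, in current frame) [-379.9 -340.9  153.4] world [ 263.2 -437.5 -153. ]
   [-0.14 -0.57 -0.35] [-0.0317 -0.0284  0.0128]
   [-0.14 -0.57 -0.35] [-0.0298 -0.0297  0.0142]
   [-0.14 -0.57 -0.35] [-0.0278 -0.031   0.0155]
   [-0.14 -0.57 -0.35] [-0.0256 -0.0322  0.0166]
   [-0.14 -0.57 -0.35] [-0.0234 -0.0334  0.0176]
   [-0.14 -0.57 -0.35] [-0.021  -0.0345  0.0185]
   [-0.14 -0.57 -0.35] [-0.0186 -0.0355  0.0192]
   [-0.14 -0.57 -0.35] [-0.0161 -0.0364  0.0197]
   [-0.14 -0.57 -0.35] [-0.0136 -0.0372  0.0201]
   [-0.14 -0.57 -0.35] [-0.011  -0.038   0.0203]
   [-0.14 -0.57 -0.35] [-0.0083 -0.0386  0.0203]
   [-0.14 -0.57 -0.35] [-0.0057 -0.0392  0.0202]
```

Emit:
{"name": "drive_tool", "arguments": {
  "deltas": "0 0 0 -0.027 -0.0245 0.011 0; 0 0 0 -0.027 -0.0245 0.011 0; 0 0 0 -0.027 -0.0245 0.011 0; 0 0 0 -0.027 -0.0245 0.011 0; 0 0 0 -0.027 -0.0245 0.011 0; 0 0 0 -0.027 -0.0245 0.011 0; 0 0 0 -0.027 -0.0245 0.011 0; 0 0 0 -0.027 -0.0245 0.011 0; 0 0 0 -0.027 -0.0245 0.011 0; 0 0 0 -0.027 -0.0245 0.011 0; 0 0 0 -0.027 -0.0245 0.011 0; 0 0 0 -0.027 -0.0245 0.011 0"
}}

```text
time: 1.15
ee_pos: [407.4, 219.8, 272.2]
tool_rot: [0.466, 3.107, 0.0]
ft_force: [0.4, 1.1, -0.2]
finger_gap: 87.7
```

Emit:
{"name": "drive_tool", "arguments": {
  "deltas": "0 0 0 -0.027 -0.0235 0.011 0; 0 0 0 -0.027 -0.0235 0.011 0; -0.2 -0.86 -0.53 0 0 0 0; -0.2 -0.86 -0.53 0 0 0 0; -0.2 -0.86 -0.53 0 0 0 0; -0.2 -0.86 -0.53 0 0 0 0; -0.2 -0.86 -0.53 0 0 0 0; -0.2 -0.86 -0.53 0 0 0 0; -0.2 -0.86 -0.53 0 0 0 0; -0.2 -0.86 -0.53 0 0 0 0; 0 0 0 0 0 0 0"
}}

```text
time: 2.07
ee_pos: [452.9, 159.1, 261.4]
tool_rot: [-0.023, 2.626, 0.021]
ft_force: [-0.2, 0.1, 0.0]
finger_gap: 88.1
```

```bash
python3 - <<'E'
from h import *
s=r.sense(); print(s["time"],s["qpos"].round(3),s["ee_pos"].round(1),grasp().round(1),s["ft_force"].round(1))
plan(ori(99.6,-42),[555,178,25],5)
cv2.imwrite("pics/w1.png",vision.get_image("wrist"))
E
```

```text
2.0667 [ 0.354  0.423  2.165 -1.206  0.164 -0.072] [452.9 159.1 261.4] [533.2 162.3 119.6] [-0.2  0.1  0. ]
rot units total [-0.74 -2.07 -1.2 ] shift tool mm (total, in current frame) [61.6 -0.5 97.6] world [  -5.5    0.7 -115.3]
   [-0.15 -0.41 -0.24] [ 0.0123 -0.0001  0.0195]
   [-0.15 -0.41 -0.24] [ 0.0131 -0.0001  0.019 ]
   [-0.15 -0.41 -0.24] [ 0.014  -0.      0.0184]
   [-0.15 -0.41 -0.24] [0.0147 0.0001 0.0178]
   [-0.15 -0.41 -0.24] [0.0155 0.0002 0.0171]
```

View pics/w1.png

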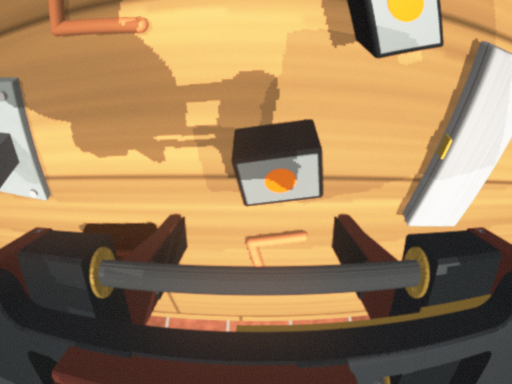

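The wrist view shows the module at (280,180), but the wrist is nearly stretched (q5 = 0.16). Tilting outward is poor at this radius, so I'll roll the module sideways instead: jaws radial on its 50 mm width, tilting in the tangential plane. First back to vertical.

```bash
python3 - <<'E'
from h import *
plan(ori(9.7,0),[555,178,150],18)
E
```

```text
rot units total [ 3.56  3.96 13.19] shift tool mm (total, in current frame) [-114.9   18.     5.3] world [102.5  19.   52. ]
   [0.2  0.22 0.73] [-0.0064  0.001   0.0003]
   [0.2  0.22 0.73] [-0.0063  0.0015  0.0001]
   [0.2  0.22 0.73] [-0.0062  0.002  -0.0001]
   [0.2  0.22 0.73] [-0.006   0.0024 -0.0002]
   [0.2  0.22 0.73] [-0.0058  0.0029 -0.0004]
   [0.2  0.22 0.73] [-0.0055  0.0033 -0.0006]
   [0.2  0.22 0.73] [-0.0052  0.0037 -0.0008]
   [0.2  0.22 0.73] [-0.0049  0.0041 -0.001 ]
   [0.2  0.22 0.73] [-0.0046  0.0044 -0.0012]
   [0.2  0.22 0.73] [-0.0042  0.0047 -0.0014]
   [0.2  0.22 0.73] [-0.0038  0.005  -0.0016]
   [0.2  0.22 0.73] [-0.0034  0.0052 -0.0018]
   [0.2  0.22 0.73] [-0.0029  0.0054 -0.002 ]
   [0.2  0.22 0.73] [-0.0024  0.0056 -0.0022]
   [0.2  0.22 0.73] [-0.0019  0.0057 -0.0023]
   [0.2  0.22 0.73] [-0.0014  0.0058 -0.0025]
   [0.2  0.22 0.73] [-0.0009  0.0058 -0.0026]
   [0.2  0.22 0.73] [-0.0004  0.0058 -0.0028]
```

Emit:
{"name": "drive_tool", "arguments": {
  "deltas": "0 0 0 -0.029 0.0045 0.0013 0; 0 0 0 -0.029 0.0045 0.0013 0; 0 0 0 -0.029 0.0045 0.0013 0; 0 0 0 -0.029 0.0045 0.0013 0; 0.2 0.22 0.73 0 0 0 0; 0.2 0.22 0.73 0 0 0 0; 0.2 0.22 0.73 0 0 0 0; 0.2 0.22 0.73 0 0 0 0; 0.2 0.22 0.73 0 0 0 0; 0.2 0.22 0.73 0 0 0 0; 0.2 0.22 0.73 0 0 0 0; 0.2 0.22 0.73 0 0 0 0"
}}

```text
time: 3.12
ee_pos: [535.6, 174.3, 302.4]
tool_rot: [0.885, 2.701, 0.008]
ft_force: [-0.2, -0.3, -0.2]
finger_gap: 88.0
```

Emit:
{"name": "drive_tool", "arguments": {
  "deltas": "0.2 0.22 0.73 0 0 0 0; 0.2 0.22 0.73 0 0 0 0; 0.2 0.22 0.73 0 0 0 0; 0.2 0.22 0.73 0 0 0 0; 0.2 0.22 0.73 0 0 0 0; 0.2 0.22 0.73 0 0 0 0; 0.2 0.22 0.73 0 0 0 0; 0.2 0.22 0.73 0 0 0 0; 0.2 0.22 0.73 0 0 0 0; 0.2 0.22 0.73 0 0 0 0; 0 0 0 0 0 0 0"
}}

```text
time: 4.03
ee_pos: [535.9, 174.3, 302.6]
tool_rot: [-2.027, -2.398, 0.008]
ft_force: [0.3, 0.1, -0.1]
finger_gap: 87.6
```

```bash
python3 - <<'E'
from h import *
s=r.sense(); print(s["time"],s["qpos"].round(3),s["ee_pos"].round(1),grasp().round(1),s["ft_force"].round(1))
plan(ori(9.7,0),[555,178,150],4)
plan(ori(9.7,-42),[555,178,130],7)
E
```

```text
4.0333 [ 0.294  0.474  1.834 -0.002  0.839  0.128] [535.9 174.3 302.6] [535.2 173.9 139.6] [ 0.3  0.1 -0.1]
rot units total [-0.04  0.02 -0.02] shift tool mm (total, in current frame) [  0.4  19.4 -10.5] world [19.1  3.7 10.4]
   [-0.01  0.   -0.  ] [ 0.0001  0.0048 -0.0026]
   [-0.01  0.   -0.  ] [ 0.0001  0.0049 -0.0026]
   [-0.01  0.   -0.  ] [ 0.0001  0.0049 -0.0026]
   [-0.01  0.   -0.  ] [ 0.0001  0.0049 -0.0026]
rot units total [-0.05 -6.98 -0.  ] shift tool mm (total, in current frame) [109.6  19.5  51.1] world [  0.7 111.2 -51.4]
   [-0.01 -1.   -0.  ] [0.0157 0.0028 0.0073]
   [-0.01 -1.   -0.  ] [0.0163 0.0028 0.0056]
   [-0.01 -1.   -0.  ] [0.0168 0.0028 0.0039]
   [-0.01 -1.   -0.  ] [0.0172 0.0028 0.0021]
   [-0.01 -1.   -0.  ] [0.0173 0.0028 0.0003]
   [-0.01 -1.   -0.  ] [ 0.0172  0.0028 -0.0015]
   [-0.01 -1.   -0.  ] [ 0.017   0.0028 -0.0033]
```

Emit:
{"name": "drive_tool", "arguments": {
  "deltas": "0 -1 0 0.017 0.0028 0.0009 0; 0 -1 0 0.017 0.0028 0.0009 0; 0 -1 0 0.017 0.0028 0.0009 0; 0 -1 0 0.017 0.0028 0.0009 0; 0 -1 0 0.017 0.0028 0.0009 0; 0 -1 0 0.017 0.0028 0.0009 0; 0 -1 0 0.017 0.0028 0.0009 0; 0 0 0 0.01 0 0.011 0; 0 0 0 0.01 0 0.011 0; 0 0 0 0 0 0 0"
}}

```text
time: 4.87
ee_pos: [535.4, 282.9, 226.8]
tool_rot: [1.613, 1.922, -0.635]
ft_force: [-0.6, -1.0, 0.0]
finger_gap: 87.6
```

```bash
python3 - <<'E'
from h import *
s=r.sense(); print(s["time"],s["qpos"].round(3),s["ee_pos"].round(1),grasp().round(1),s["ft_force"].round(1))
plan(ori(9.7,-42),[555,178,25.5],4)
cv2.imwrite("pics/w2.png",vision.get_image("wrist"))
E
```

```text
4.8667 [ 0.595  0.724  1.689 -0.714  1.2    0.852] [535.4 282.9 226.8] [552.9 174.5 106.3] [-0.6 -1.   0. ]
rot units total [-0.06  0.05  0.07] shift tool mm (total, in current frame) [55.7  2.4 57.6] world [  1.2   2.7 -80.2]
   [-0.01  0.01  0.02] [0.0139 0.0006 0.0144]
   [-0.01  0.01  0.02] [0.0139 0.0006 0.0144]
   [-0.01  0.01  0.02] [0.0139 0.0005 0.0144]
   [-0.01  0.01  0.02] [0.0139 0.0005 0.0145]
```

View pics/w2.png

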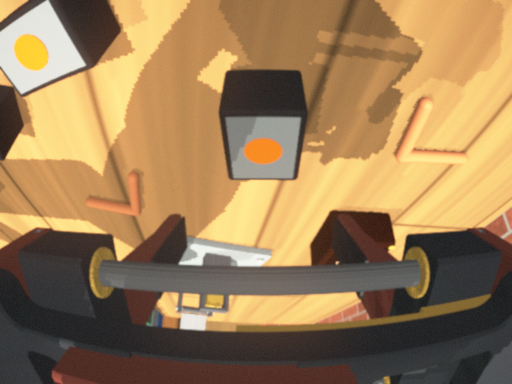

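The wrist view has the module's spot at (263,151), centred between the fingers. Descending.

Emit:
{"name": "drive_tool", "arguments": {
  "deltas": "0 0 0 0.0139 0.0006 0.0144 0; 0 0 0 0.0139 0.0006 0.0144 0; 0 0 0 0.0139 0.0006 0.0144 0; 0 0 0 0.0139 0.0006 0.0144 0; 0 0 0 0 0 0 0; 0 0 0 0 0 0 0",
  "force": 30
}}

```text
time: 5.42
ee_pos: [538.7, 285.3, 150.5]
tool_rot: [1.614, 1.916, -0.631]
ft_force: [0.0, -0.1, 0.2]
finger_gap: 87.5
```

Emit:
{"name": "drive_tool", "arguments": {
  "deltas": "0 0 0 0 0 0 0.6; 0 0 0 0 0 0 0.6; 0 0 0 0 0 0 0.6; 0 0 0 0 0 0 0.6; 0 0 0 0 0 0 0.6; 0 0 0 0 0 0 0.6"
}}

```text
time: 5.92
ee_pos: [538.6, 286.4, 150.8]
tool_rot: [1.613, 1.915, -0.629]
ft_force: [-2.6, 0.3, 0.9]
finger_gap: 51.2
```

```bash
python3 - <<'E'
from h import *
s=r.sense(); print(s["time"],s["qpos"].round(3),s["ee_pos"].round(1),grasp().round(1),s["ft_force"].round(1),s["finger_gap"])
E
```

```text
5.9167 [ 0.598  0.849  1.67  -0.75   1.12   0.939] [538.6 286.4 150.8] [557.  177.9  30.6] [-2.6  0.3  0.9] 51.23778626913162
```

Emit:
{"name": "drive_tool", "arguments": {
  "deltas": "0 0 0 -0.0156 0 -0.0173 0.6; 0 0 0 -0.0156 0 -0.0173 0.6; 0 0 0 -0.0156 0 -0.0173 0.6; 0 1 0 -0.017 0 0.0009 0.6; 0 1 0 -0.017 0 0.0009 0.6; 0 1 0 -0.017 0 0.0009 0.6; 0 1 0 -0.017 0 0.0009 0.6; 0 1 0 -0.017 0 0.0009 0.6; 0 1 0 -0.017 0 0.0009 0.6; 0 1 0 -0.017 0 0.0009 0.6; 0 1 0 -0.017 0 0.0009 0.6"
}}

```text
time: 6.83
ee_pos: [560.2, 162.6, 262.9]
tool_rot: [-1.973, -2.343, -0.1]
ft_force: [-0.7, 0.7, -2.9]
finger_gap: 49.9
```

Emit:
{"name": "drive_tool", "arguments": {
  "deltas": "0 1 0 -0.017 0 0.0009 0.6; 0 1 0 -0.017 0 0.0009 0.6; 0 1 0 -0.017 0 0.0009 0.6; 0 1 0 -0.017 0 0.0009 0.6; 0 1 0 -0.017 0 0.0009 0.6; 0 1 0 -0.017 0 0.0009 0.6; 0 1 0 -0.017 0 0.0009 0.6; 0 0 0 0 0 0 0.6; 0 0 0 0 0 0 0.6"
}}

```text
time: 7.58
ee_pos: [577.4, 59.7, 208.9]
tool_rot: [-1.563, -1.848, -0.681]
ft_force: [0.0, 1.3, -1.3]
finger_gap: 50.1
```

```bash
python3 - <<'E'
from h import *
s=r.sense(); print(s["time"],s["qpos"].round(3),s["ee_pos"].round(1),grasp().round(1),s["ft_force"].round(1),s["finger_gap"])
R=Ro.from_rotvec(s["tool_rot"]).as_matrix(); print("tool z",R[:,2].round(3),"tool y",R[:,1].round(3))
plan(ori(9.7,48),[555,168,34],4)
cv2.imwrite("pics/s2.png",cv2.resize(vision.get_image("scene")[110:290,200:420],None,fx=3,fy=3))
E
```

```text
7.5833 [-0.075  0.725  1.791  0.92   1.112 -0.879] [577.4  59.7 208.9] [556.7 177.9  98.5] [ 0.   1.3 -1.3] 50.05765480873941
tool z [-0.127  0.725 -0.677] tool y [ 0.986  0.168 -0.005]
rot units total [-0.03  0.1  -0.04] shift tool mm (total, in current frame) [-55.7  -3.5  36.8] world [ -2.  -11.1 -65.8]
   [-0.01  0.03 -0.01] [-0.0139 -0.0009  0.0092]
   [-0.01  0.03 -0.01] [-0.0139 -0.0009  0.0092]
   [-0.01  0.03 -0.01] [-0.014  -0.0009  0.0091]
   [-0.01  0.03 -0.01] [-0.014  -0.0009  0.0091]
```

View pics/s2.png

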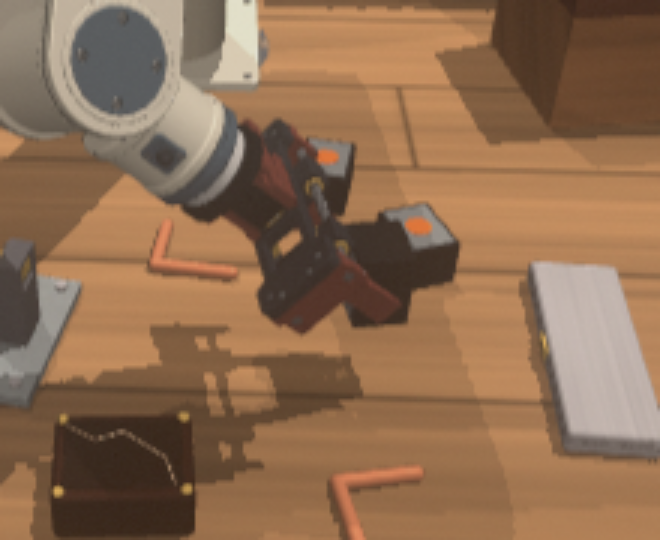

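Emit:
{"name": "drive_tool", "arguments": {
  "deltas": "0 0 0 -0.0139 -0.0009 0.0092 0.6; 0 0 0 -0.0139 -0.0009 0.0092 0.6; 0 0 0 -0.0139 -0.0009 0.0092 0.6; 0 0 0 -0.0127 -0.0009 0.0083 0.6; 0 0 0 0 0 0 0.6; 0 0 0 0 0 0 0.6; 0 0 0 0 0 0 0.6"
}}

```text
time: 8.22
ee_pos: [576.2, 50.6, 147.0]
tool_rot: [-1.559, -1.852, -0.684]
ft_force: [0.3, -0.1, -1.6]
finger_gap: 50.1
```

```bash
python3 - <<'E'
from h import *
s=r.sense(); print(s["time"],s["ee_pos"].round(1),grasp().round(1),s["ft_force"].round(1),s["finger_gap"])
E
```

```text
8.2167 [576.2  50.6 147. ] [555.6 169.   36.8] [ 0.3 -0.1 -1.6] 50.09389429610254
```

Emit:
{"name": "drive_tool", "arguments": {
  "deltas": "0 0 0 -0.0015 0 0.0013 0.6; 0 0 0 -0.0007 0 0.0007 0.6; 0 0 0 0 0 0 0.6; 0 0 0 0 0 0 0.6"
}}

```text
time: 8.55
ee_pos: [575.9, 49.8, 143.1]
tool_rot: [-1.559, -1.85, -0.685]
ft_force: [0.3, -0.0, -2.0]
finger_gap: 50.0
```

Emit:
{"name": "drive_tool", "arguments": {
  "deltas": "0 0 0 -0.0007 0 0.0007 0.6; 0 0 0 0 0 0 0.6; 0 0 0 0 0 0 0.6"
}}

```text
time: 8.8
ee_pos: [575.7, 49.7, 141.7]
tool_rot: [-1.559, -1.849, -0.684]
ft_force: [-0.3, -0.7, -2.7]
finger_gap: 49.8
```

Emit:
{"name": "drive_tool", "arguments": {
  "deltas": "0 0 0 -0.0007 0 0.0007 0.6; 0 0 0 0 0 0 0.6; 0 0 0 0 0 0 0.6"
}}

```text
time: 9.05
ee_pos: [575.8, 49.7, 141.4]
tool_rot: [-1.558, -1.848, -0.686]
ft_force: [-1.8, -1.6, 5.6]
finger_gap: 50.0
```

```bash
python3 - <<'E'
from h import *
s=r.sense(); print(s["time"],s["ee_pos"].round(1),grasp().round(1),s["ft_force"].round(1),s["wrist_torque"].round(2))
cv2.imwrite("pics/s3.png",cv2.resize(vision.get_image("scene")[110:290,200:420],None,fx=3,fy=3))
E
```

```text
9.05 [575.8  49.7 141.4] [555.2 168.3  31.5] [-1.8 -1.6  5.6] [-0.09  0.2   0.21]
```

View pics/s3.png

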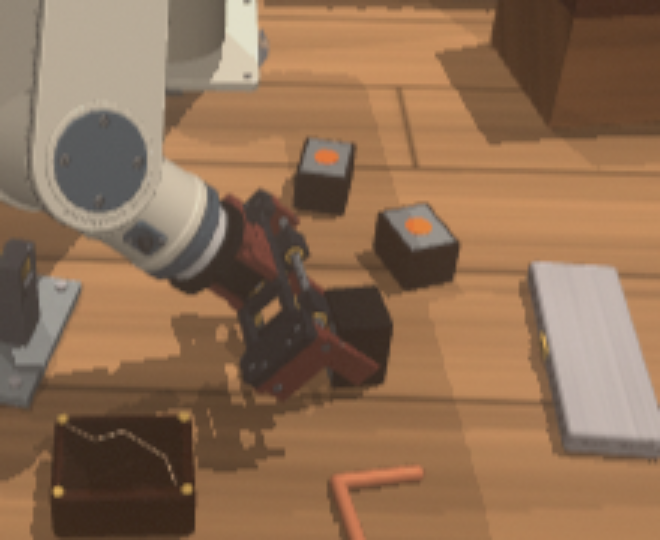

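Pressing with 5.6 N, so it's standing on its end. I'll open the jaws and swing the tool about the straddled module to the other tilt.

Emit:
{"name": "drive_tool", "arguments": {
  "deltas": "0 0 0 0 0 0 0; 0 0 0 0 0 0 0; 0 0 0 0 0 0 0; 0 0 0 0 0 0 0; 0 0 0 0 0 0 0"
}}

```text
time: 9.52
ee_pos: [575.7, 49.9, 140.6]
tool_rot: [-1.559, -1.849, -0.684]
ft_force: [1.1, 0.3, 0.7]
finger_gap: 80.0
```

Emit:
{"name": "drive_tool", "arguments": {
  "deltas": "0 0 0 0.006 0 0.003 0; 0 0 0 0.006 0 0.003 0; 0 -1 0 0.017 0 0.0009 0; 0 -1 0 0.017 0 0.0009 0; 0 -1 0 0.017 0 0.0009 0; 0 -1 0 0.017 0 0.0009 0; 0 -1 0 0.017 0 0.0009 0; 0 -1 0 0.017 0 0.0009 0; 0 -1 0 0.017 0 0.0009 0; 0 -1 0 0.017 0 0.0009 0"
}}

```text
time: 10.35
ee_pos: [553.0, 182.4, 199.4]
tool_rot: [2.02, 2.398, -0.006]
ft_force: [-0.7, -0.6, 0.0]
finger_gap: 88.2
```

Emit:
{"name": "drive_tool", "arguments": {
  "deltas": "0 -1 0 0.017 0 0.0009 0; 0 -1 0 0.017 0 0.0009 0; 0 -1 0 0.017 0 0.0009 0; 0 -1 0 0.017 0 0.0009 0; 0 -1 0 0.017 0 0.0009 0; 0 -1 0 0.017 0 0.0009 0; 0 -1 0 0.017 0 0.0009 0; 0 0 0 0 0 0 0; 0 0 0 0 0 0 0; 0 0 0 0 0 0 0"
}}

```text
time: 11.18
ee_pos: [534.5, 287.7, 156.3]
tool_rot: [1.617, 1.922, -0.624]
ft_force: [-0.0, -0.4, 0.1]
finger_gap: 88.2
```

```bash
python3 - <<'E'
from h import *
s=r.sense(); print(s["time"],s["qpos"].round(3),s["ee_pos"].round(1),grasp().round(1),s["ft_force"].round(1),s["finger_gap"])
plan(ori(9.7,-42),[556.5,181,36],1)
a=vision.get_image("scene")[130:270,240:400]; b=vision.get_image("top")[120:260,120:280]
cv2.imwrite("pics/s4.png",cv2.resize(np.hstack([a,b]),None,fx=2.5,fy=2.5,interpolation=cv2.INTER_CUBIC))
E
```

```text
11.1833 [ 0.602  0.837  1.679 -0.74   1.118  0.934] [534.5 287.7 156.3] [552.6 180.2  35.2] [-0.  -0.4  0.1] 88.19140401357845
rot units total [-0.01 -0.    0.03] shift tool mm (total, in current frame) [-0.4  3.7 -0.7] world [3.7 0.8 0.8]
   [-0.01 -0.    0.03] [-0.0004  0.0037 -0.0007]
```

View pics/s4.png

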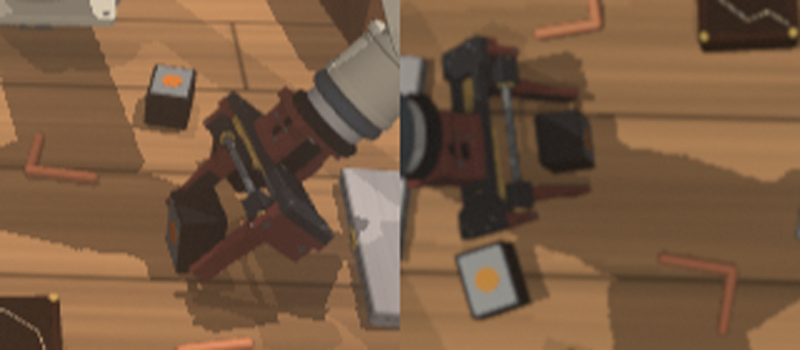

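The module stands on end with its orange base facing -y. The same roll again will put the base down.

Emit:
{"name": "drive_tool", "arguments": {
  "deltas": "0 0 0 0 0.0037 0 0.6; 0 0 0 0 0 0 0.6; 0 0 0 0 0 0 0.6; 0 0 0 0 0 0 0.6; 0 0 0 0 0 0 0.6; 0 0 0 0 0 0 0.6; 0 0 0 -0.0156 0 -0.0173 0.6; 0 0 0 -0.0156 0 -0.0173 0.6; 0 0 0 -0.0156 0 -0.0173 0.6; 0 1 0 -0.017 0 0.0009 0.6; 0 1 0 -0.017 0 0.0009 0.6; 0 1 0 -0.017 0 0.0009 0.6"
}}

```text
time: 12.28
ee_pos: [545.7, 247.1, 254.5]
tool_rot: [1.801, 2.142, -0.382]
ft_force: [-0.6, 0.2, -1.8]
finger_gap: 49.9
```

Emit:
{"name": "drive_tool", "arguments": {
  "deltas": "0 1 0 -0.017 0 0.0009 0.6; 0 1 0 -0.017 0 0.0009 0.6; 0 1 0 -0.017 0 0.0009 0.6; 0 1 0 -0.017 0 0.0009 0.6; 0 1 0 -0.017 0 0.0009 0.6; 0 1 0 -0.017 0 0.0009 0.6; 0 1 0 -0.017 0 0.0009 0.6; 0 1 0 -0.017 0 0.0009 0.6; 0 1 0 -0.017 0 0.0009 0.6; 0 1 0 -0.017 0 0.0009 0.6; 0 1 0 -0.017 0 0.0009 0.6; 0 1 0 -0.017 0 0.0009 0.6"
}}

```text
time: 13.28
ee_pos: [577.7, 61.4, 214.2]
tool_rot: [-1.554, -1.842, -0.693]
ft_force: [-0.4, -0.1, -2.1]
finger_gap: 50.0
```

Emit:
{"name": "drive_tool", "arguments": {
  "deltas": "0 0 0 -0.0139 -0.0009 0.0092 0.6; 0 0 0 -0.0139 -0.0009 0.0092 0.6; 0 0 0 0 0 0 0.6; 0 0 0 0 0 0 0.6; 0 0 0 0 0 0 0.6"
}}

```text
time: 13.7
ee_pos: [576.6, 57.4, 182.0]
tool_rot: [-1.556, -1.845, -0.687]
ft_force: [-0.2, 0.2, -2.0]
finger_gap: 50.1
```

```bash
python3 - <<'E'
from h import *
s=r.sense(); print(s["time"],s["ee_pos"].round(1),grasp().round(1),s["ft_force"].round(1),s["finger_gap"])
R=Ro.from_rotvec(s["tool_rot"]).as_matrix(); print("tool z",R[:,2].round(3),"tool y",R[:,1].round(3))
cv2.imwrite("pics/s5.png",cv2.resize(vision.get_image("scene")[110:290,200:420],None,fx=3,fy=3))
E
```

```text
13.7 [576.6  57.4 182. ] [555.8 176.4  72.6] [-0.2  0.2 -2. ] 50.14121327001411
tool z [-0.128  0.73  -0.671] tool y [ 0.985  0.17  -0.002]
```

View pics/s5.png

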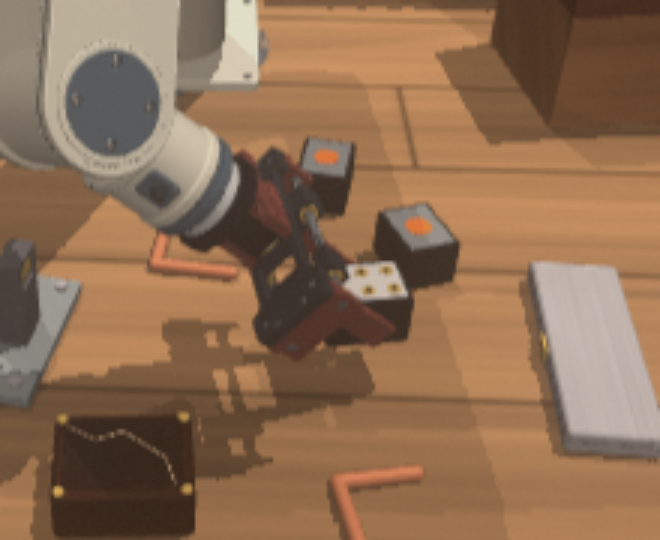

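Emit:
{"name": "drive_tool", "arguments": {
  "deltas": "0 0 0 -0.0156 0 0.014 0.6; 0 0 0 -0.0156 0 0.014 0.6; 0 0 0 -0.0022 0 0.002 0.6; 0 0 0 0 0 0 0.6; 0 0 0 0 0 0 0.6; 0 0 0 0 0 0 0.6"
}}

```text
time: 14.25
ee_pos: [576.9, 57.1, 137.9]
tool_rot: [-1.556, -1.846, -0.689]
ft_force: [0.1, 0.1, -1.8]
finger_gap: 49.8
```

Emit:
{"name": "drive_tool", "arguments": {
  "deltas": "0 0 0 -0.0015 0 0.0013 0.6; 0 0 0 0 0 0 0.6; 0 0 0 0 0 0 0.6"
}}

```text
time: 14.5
ee_pos: [576.5, 56.9, 135.1]
tool_rot: [-1.556, -1.845, -0.688]
ft_force: [-0.7, 0.2, -2.6]
finger_gap: 50.1
```

Emit:
{"name": "drive_tool", "arguments": {
  "deltas": "0 0 0 -0.0007 0 0.0007 0.6; 0 0 0 0 0 0 0.6; 0 0 0 0 0 0 0.6"
}}

```text
time: 14.75
ee_pos: [576.5, 56.8, 134.0]
tool_rot: [-1.556, -1.845, -0.688]
ft_force: [0.0, -1.5, 4.2]
finger_gap: 50.0
```

Emit:
{"name": "drive_tool", "arguments": {
  "deltas": "0 0 0 0 0 0 0; 0 0 0 0 0 0 0; 0 0 0 0 0 0 0; 0 0 0 0 0 0 0; 0 0 0 0 0 0 0"
}}

```text
time: 15.17
ee_pos: [576.3, 57.0, 133.5]
tool_rot: [-1.556, -1.845, -0.687]
ft_force: [0.3, 0.2, 0.6]
finger_gap: 79.9
```

Emit:
{"name": "drive_tool", "arguments": {
  "deltas": "0 -1 0 0.017 0 0.0009 0; 0 -1 0 0.017 0 0.0009 0; 0 -1 0 0.017 0 0.0009 0; 0 -1 0 0.017 0 0.0009 0; 0 -1 0 0.017 0 0.0009 0; 0 -1 0 0.017 0 0.0009 0; 0 -1 0 0.017 0 0.0009 0; 0 -1 0 0.017 0 0.0009 0; 0 0 0 0 0 -0.035 0; 0 0 0 0 0 -0.035 0; 0 0 0 0 0 0 0; 0 0 0 0 0 0 0"
}}

```text
time: 16.17
ee_pos: [557.1, 174.8, 258.8]
tool_rot: [-2.02, -2.399, -0.008]
ft_force: [0.6, -0.1, 0.2]
finger_gap: 87.9
```

```bash
python3 - <<'E'
from h import *
s=r.sense(); print(s["time"],s["qpos"].round(3),s["ee_pos"].round(1),grasp().round(1),s["ft_force"].round(1),s["finger_gap"])
cv2.imwrite("pics/w6.png",vision.get_image("wrist"))
cv2.imwrite("pics/s6.png",cv2.resize(vision.get_image("scene")[150:270,260:400],None,fx=5,fy=5,interpolation=cv2.INTER_CUBIC))
E
```

```text
16.1667 [0.282 0.564 1.806 0.011 0.77  0.103] [557.1 174.8 258.8] [556.9 176.   95.8] [ 0.6 -0.1  0.2] 87.89659709226747
```

View pics/w6.png

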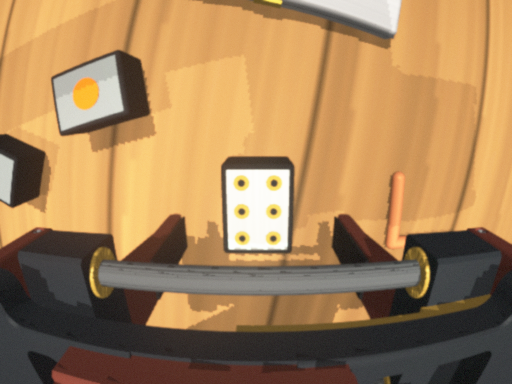

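View pics/s6.png

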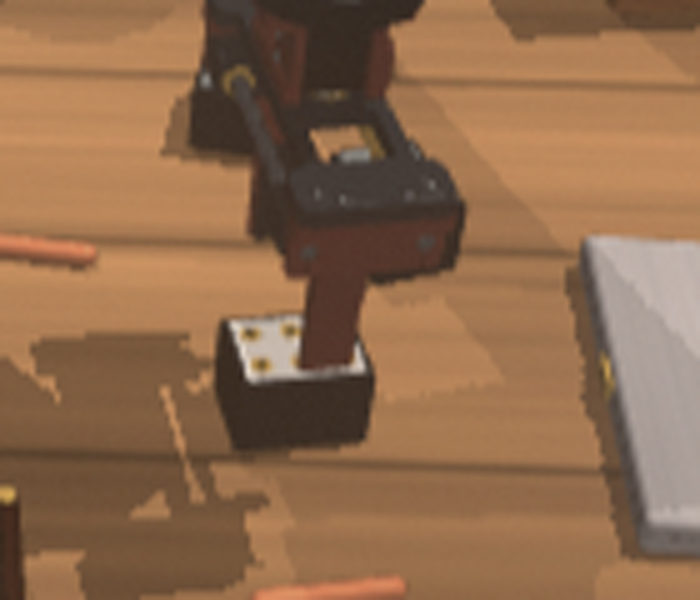

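The wrist view shows the ports up, with the silver plate spanning (224–293, 167–251) and the jaws parallel to its sides. Measuring its centre.

```bash
cat >> h.py <<'E'
def fcast(p,uv,z):
    uv=np.atleast_2d(np.asarray(uv,float)); R=np.array(p["R"]);t=np.array(p["t"])
    x=(uv[:,0]-p["cx"])/p["fx"]; y=(uv[:,1]-p["cy"])/p["fy"]; th=np.hypot(x,y); k=np.sin(th)/np.maximum(th,1e-9)
    d=np.c_[x*k,y*k,np.cos(th)]@R; c=-R.T@t
    return c+d*((z-c[2])/d[:,2])[:,None]
E
python3 - <<'E'
from h import *
im=cv2.imread("pics/w6.png"); P=vision.camera_params("wrist"); hsv=cv2.cvtColor(im,cv2.COLOR_BGR2HSV)
m=((hsv[...,1]<50)&(hsv[...,2]>170)).astype(np.uint8); m[:150]=0; m[256:]=0; m[:,:210]=0; m[:,310:]=0
c=max(cv2.findContours(m,0,1)[0],key=cv2.contourArea); c=cv2.convexHull(c)
W=fcast(P,c[:,0],44)[:,:2].astype(np.float32); print(cv2.minAreaRect(W))
g=grasp(); q=cv2.minAreaRect(W)[0]; a=np.radians(9.7)
d=np.array(q)-g[:2]; print("offset along jaw",d@[np.cos(a),np.sin(a)],"along tool x",d@[-np.sin(a),np.cos(a)])
plan(ori(9.7,0),[q[0],q[1],30],2)
E
```

```text
((553.21435546875, 177.947509765625), (42.18273162841797, 57.355224609375), 9.802095413208008)
offset along jaw -1.380986126306301 along tool x 3.196158672643408
rot units total [-0.04 -0.07  0.01] shift tool mm (total, in current frame) [ 3.9 -1.8 63.4] world [ -2.8   3.9 -63.4]
   [-0.02 -0.03  0.01] [ 0.0019 -0.0009  0.0317]
   [-0.02 -0.03  0.01] [ 0.002  -0.001   0.0317]
```

Emit:
{"name": "drive_tool", "arguments": {
  "deltas": "0 0 0 0.0035 -0.0015 0 0; 0 0 0 0 0 0.03 0; 0 0 0 0 0 0.033 0; 0 0 0 0 0 0 0; 0 0 0 0 0 0 0; 0 0 0 0 0 0 0.6; 0 0 0 0 0 0 0.6; 0 0 0 0 0 0 0.6; 0 0 0 0 0 0 0.6; 0 0 0 0 0 0 0.6; 0 0 0 0 0 0 0.6",
  "force": 30
}}

```text
time: 17.18
ee_pos: [554.3, 177.9, 194.6]
tool_rot: [-2.02, -2.397, -0.004]
ft_force: [1.7, -0.0, 0.8]
finger_gap: 51.0
```

```bash
python3 - <<'E'
from h import *
s=r.sense(); print(s["time"],s["ee_pos"].round(1),grasp().round(1),s["ft_force"].round(1),s["finger_gap"])
print(s["tool_rot"])
plan(ori(-10.5,0),[517.5,-200,110],1)
im=vision.get_image("wrist"); cv2.imwrite("pics/w7.png",im)
E
```

```text
17.1833 [554.3 177.9 194.6] [553.7 179.   31.6] [ 1.7 -0.   0.8] 51.03849181012975
[-2.01954859 -2.39732537 -0.00411152]
rot units total [-0.04 -0.06  3.38] shift tool mm (total, in current frame) [-365.6 -100.7  -80.7] world [ -36.8 -377.9   78.4]
   [-0.04 -0.06  3.38] [-0.3656 -0.1007 -0.0807]
```

View pics/w7.png

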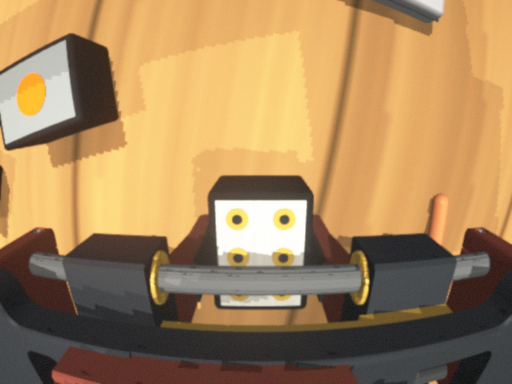

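```bash
python3 - <<'E'
from h import *
P=vision.camera_params("wrist"); 
W=fcast(P,[[215,200],[306,200],[217,306],[306,306]],44+1)[:,:2]; print(W.round(1), W.mean(0), grasp())
a=np.radians(9.7); g=grasp(); print((W-g[:2])@np.array([-np.sin(a),np.cos(a)]))
plan(ori(-10.5,0),[517.5,-200,160],1)
E
```

```text
[[529.4 203.4]
 [570.2 210.4]
 [537.1 145.5]
 [583.5 153.4]] [555.04204013 178.17610883] [553.85642229 178.99706313  31.6214881 ]
[ 28.14816996  28.22790977 -30.21163728 -30.20036851]
rot units total [-0.03 -0.06  3.38] shift tool mm (total, in current frame) [-365.3 -100.9 -130.7] world [ -36.9 -377.9  128.4]
   [-0.03 -0.06  3.38] [-0.3653 -0.1009 -0.1307]
```

Emit:
{"name": "drive_tool", "arguments": {
  "deltas": "0 0 0 0 0 -0.032 0.6; 0 0 0 0 0 -0.032 0.6; 0 0 0 0 0 -0.032 0.6; 0 0 0 0 0 -0.032 0.6; 0 0 0 -0.0365 -0.01 0 0.6; 0 0 0 -0.0365 -0.01 0 0.6; 0 0 0 -0.0365 -0.01 0 0.6; 0 0 0 -0.0365 -0.01 0 0.6; 0 0 0 -0.0365 -0.01 0 0.6; 0 0 0 -0.0365 -0.01 0 0.6; 0 0 0 -0.0365 -0.01 0 0.6; 0 0 0 -0.0365 -0.01 0 0.6"
}}

```text
time: 18.23
ee_pos: [524.7, -126.0, 320.1]
tool_rot: [-2.019, -2.396, -0.002]
ft_force: [1.1, 0.4, -2.3]
finger_gap: 50.0
```

Emit:
{"name": "drive_tool", "arguments": {
  "deltas": "0 0 0 -0.0365 -0.01 0 0.6; 0 0 0 -0.0365 -0.01 0 0.6; 0 0 0.85 0 0 0 0.6; 0 0 0.85 0 0 0 0.6; 0 0 0.85 0 0 0 0.6; 0 0 0.83 0 0 0 0.6; 0 0 0 0 0 0 0.6; 0 0 0 0 0 0 0.6; 0 0 0 0 0 0 0.6"
}}

```text
time: 18.98
ee_pos: [518.1, -199.5, 319.7]
tool_rot: [-2.406, -2.007, 0.0]
ft_force: [0.1, -1.1, -1.7]
finger_gap: 49.9
```

```bash
python3 - <<'E'
from h import *
s=r.sense(); print(s["time"],s["qpos"].round(3),s["ee_pos"].round(1),grasp().round(1),s["ft_force"].round(1),s["finger_gap"])
P=vision.camera_params("wrist")
im=vision.get_image("wrist"); cv2.imwrite("pics/w8.png",im)
t=vision.get_image("top");sc=vision.get_image("scene"); cv2.imwrite("pics/t8.png",t); cv2.imwrite("pics/sc8.png",sc)
cv2.imwrite("pics/s8.png",cv2.resize(np.hstack([sc[120:260,70:250],t[130:270,260:440]]),None,fx=2.2,fy=2.2,interpolation=cv2.INTER_CUBIC))
plan(ori(-10.5,0),[517.5,-200,160],1)
m,l,b=blobs(im,(100,90,60),(125,255,255),20)
for i,a,c in b: print(a,c.round(1),fcast(P,c,19)[0].round(1))
E
```

```text
18.9833 [-0.39   0.438  1.843  0.005  0.868 -0.212] [ 518.1 -199.5  319.7] [ 517.2 -198.5  156.7] [ 0.1 -1.1 -1.7] 49.94322001922869
rot units total [-0.06 -0.05  0.01] shift tool mm (total, in current frame) [-0.6 -0.6 -3.3] world [-0.7 -0.5  3.3]
   [-0.06 -0.05  0.01] [-0.0006 -0.0006 -0.0033]
179 [259.6 148.5] [ 523.8 -162.6   19. ]
32 [228.2 172.5] [ 489.9 -179.8   19. ]
33 [290.6 172.7] [ 548.9 -190.7   19. ]
```

View pics/w8.png

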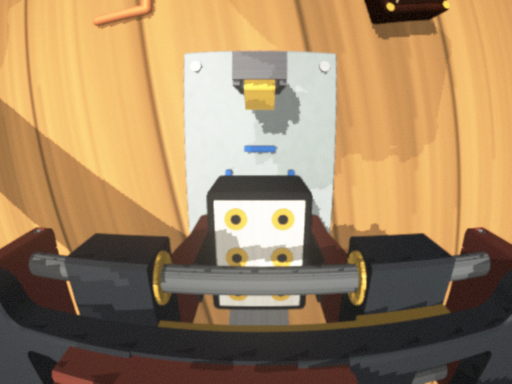

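View pics/s8.png

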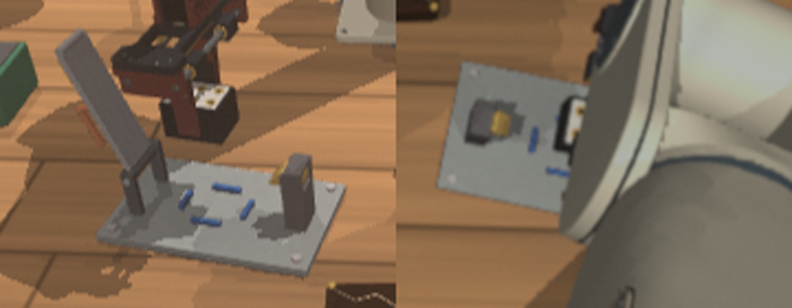

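The wrist-cast rails agree with the nest estimate and the held module is within about 1 mm. Descending.

Emit:
{"name": "drive_tool", "arguments": {
  "deltas": "0 0 0 -0.0006 0 0.03 0.6; 0 0 0 0 0 0.03 0.6; 0 0 0 0 0 0.025 0.6; 0 0 0 0 0 0.01 0.6; 0 0 0 0 0 0.004 0.6; 0 0 0 0 0 0 0.6; 0 0 0 0 0 0 0.6; 0 0 0 0 0 0 0.6"
}}

```text
time: 19.8
ee_pos: [518.2, -199.9, 222.2]
tool_rot: [-2.411, -2.005, -0.002]
ft_force: [-0.0, 0.5, -1.5]
finger_gap: 49.9
```

```bash
python3 - <<'E'
from h import *
s=r.sense(); print(s["time"],s["ee_pos"].round(1),grasp().round(1),s["ft_force"].round(1),s["finger_gap"])
im=vision.get_image("wrist"); cv2.imwrite("pics/w9.png",im)
sc=vision.get_image("scene"); cv2.imwrite("pics/s9.png",cv2.resize(sc[150:260,90:250],None,fx=5,fy=5,interpolation=cv2.INTER_CUBIC))
E
```

```text
19.8 [ 518.2 -199.9  222.2] [ 517.8 -199.    59.2] [-0.   0.5 -1.5] 49.87783047078082
```

View pics/w9.png

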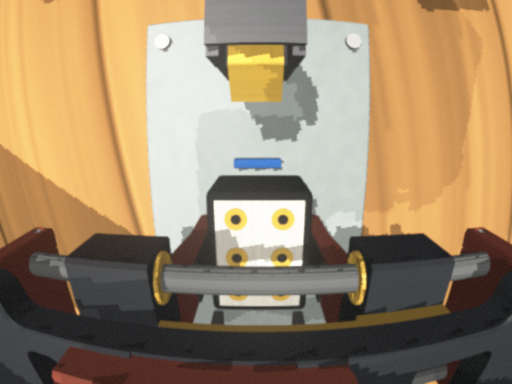

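View pics/s9.png

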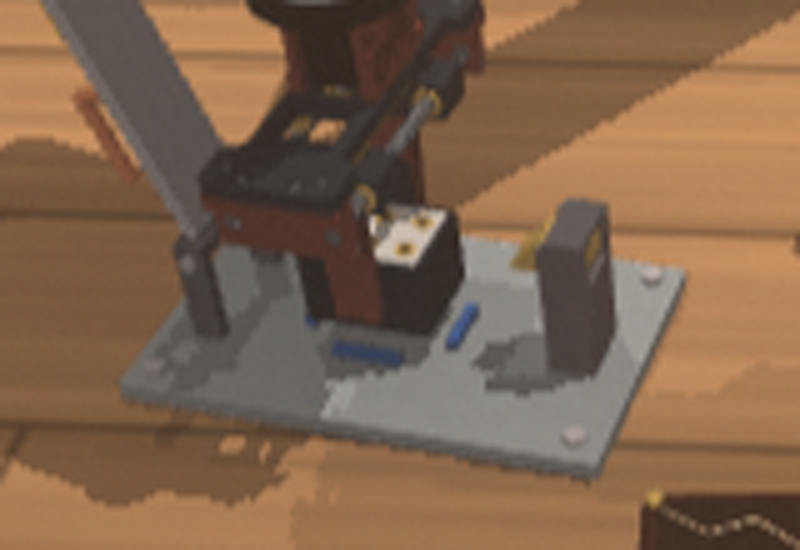

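```bash
python3 - <<'E'
from h import *
P=vision.camera_params("wrist"); im=cv2.imread("pics/w9.png")
m,l,b=blobs(im,(100,90,60),(125,255,255),20); g=grasp()
ny=np.array([.182,.983]);nx=np.array([.983,-.182])
for i,a,c in b:
    X=fcast(P,c,19)[0][:2]; print(a,c.round(1),X.round(1),"rail rel grasp: y",(X-g[:2])@ny,"x",(X-g[:2])@nx)
E
```

```text
420 [257.1 163. ] [ 523.4 -162.2] rail rel grasp: y 37.15817050793395 x -1.034654715414233
```

Emit:
{"name": "drive_tool", "arguments": {
  "deltas": "0 0 0 0 0 0.007 0.6; 0 0 0 0 0 0 0.6; 0 0 0 0 0 0 0.6; 0 0 0 0 0 0 0.6"
}}

```text
time: 20.23
ee_pos: [517.5, -199.5, 213.7]
tool_rot: [-2.409, -2.004, 0.0]
ft_force: [-0.3, 0.2, -1.6]
finger_gap: 49.7
```

Emit:
{"name": "drive_tool", "arguments": {
  "deltas": "0 0 0 0 -0.0005 0.003 0.6; 0 0 0 0 0 0 0.6; 0 0 0 0 0 0 0.6"
}}

```text
time: 20.48
ee_pos: [516.9, -199.4, 210.6]
tool_rot: [-2.409, -2.004, 0.0]
ft_force: [0.4, -0.8, -2.4]
finger_gap: 49.8
```

Emit:
{"name": "drive_tool", "arguments": {
  "deltas": "0 0 0 0 0 0.002 0.6; 0 0 0 0 0 0 0.6; 0 0 0 0 0 0 0.6"
}}

```text
time: 20.73
ee_pos: [516.9, -199.5, 208.6]
tool_rot: [-2.409, -2.004, 0.0]
ft_force: [0.8, 0.4, -1.5]
finger_gap: 49.9
```

Emit:
{"name": "drive_tool", "arguments": {
  "deltas": "0 0 0 0 0 0.0015 0.6; 0 0 0 0 0 0 0.6; 0 0 0 0 0 0 0.6"
}}

```text
time: 20.98
ee_pos: [516.9, -199.4, 207.2]
tool_rot: [-2.409, -2.004, -0.0]
ft_force: [-0.0, -1.1, -1.8]
finger_gap: 49.8
```

Emit:
{"name": "drive_tool", "arguments": {
  "deltas": "0 0 0 0 0 0.001 0.6; 0 0 0 0 0 0 0.6; 0 0 0 0 0 0 0.6"
}}

```text
time: 21.23
ee_pos: [517.0, -199.5, 206.7]
tool_rot: [-2.41, -2.004, -0.0]
ft_force: [-1.9, 0.1, 4.4]
finger_gap: 49.6
```

Contact at the expected height, so it's seated. Releasing and lifting clear.

Emit:
{"name": "drive_tool", "arguments": {
  "deltas": "0 0 0 0 0 0 0; 0 0 0 0 0 0 0; 0 0 0 0 0 0 0; 0 0 0 0 0 0 0; 0 0 0 0 0 0 0; 0 0 0 0 0 -0.03 0; 0 0 0 0 0 -0.04 0; 0 0 0 0 0 -0.04 0; 0 0 0 0 0 -0.04 0; 0 0 0 0 0 -0.04 0; 0 0 0 0 0 -0.04 0; 0 0 0 0 0 0 0"
}}

```text
time: 22.23
ee_pos: [519.8, -201.5, 444.5]
tool_rot: [2.413, 2.006, 0.01]
ft_force: [1.5, -0.1, 0.7]
finger_gap: 87.9
```

```bash
python3 - <<'E'
from h import *
s=r.sense(); print(s["time"],s["qpos"].round(3),s["ee_pos"].round(1),grasp().round(1),s["ft_force"].round(1),s["finger_gap"])
im=vision.get_image("wrist"); cv2.imwrite("pics/w10.png",im)
sc=vision.get_image("scene"); cv2.imwrite("pics/sc10.png",sc); cv2.imwrite("pics/s10.png",cv2.resize(sc[120:250,85:245],None,fx=5,fy=4.6,interpolation=cv2.INTER_CUBIC))
E
```

```text
22.2333 [-0.392  0.278  1.746  0.004  1.112 -0.211] [ 519.8 -201.5  444.5] [ 521.  -201.3  281.5] [ 1.5 -0.1  0.7] 87.92562434158718
```

View pics/w10.png

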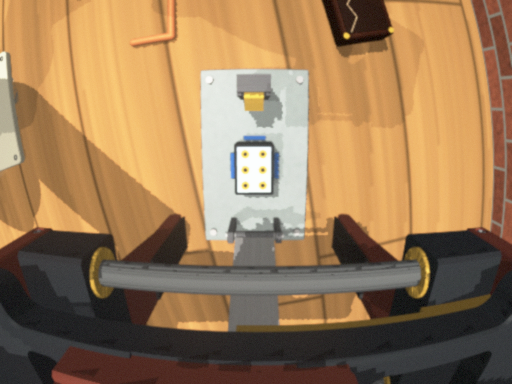

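View pics/s10.png

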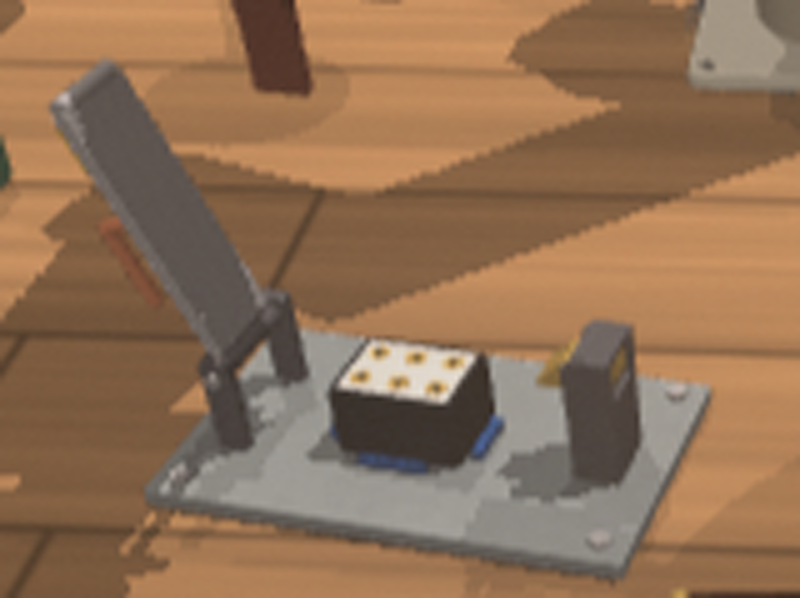

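The module is seated flat between the rails with its ports up. The header's bar centre is near scene (102.6,139.1). Next, the header's angle.

```bash
python3 - <<'E'
from h import *
P=vision.camera_params("scene"); ny=np.array([.182,.983]); c=np.array([517.2,-200.3])
for th in np.arange(1.6,2.0,.05):
    def pt(d,off): 
        # outer face normal at shut is +z -> (-sin,cos)
        y=-85+d*np.cos(th)-off*np.sin(th); z=62+d*np.sin(th)+off*np.cos(th)
        return np.r_[c+ny*y,z],y
    X,y=pt(160,0); S,ys=pt(138,5)
    print(round(th,2),proj(P,X).round(1),X.round(0),"strip",S.round(0),ys.round(0))
plan(ori(-10.5,0),[0,0,0],1)
E
```

```text
1.6 [[118.4 138.5]] [ 501. -288.  222.] strip [ 500. -293.  200.] -94.0
1.65 [[115.3 138.2]] [ 499. -296.  221.] strip [ 499. -299.  199.] -101.0
1.7 [[112.2 138.2]] [ 498. -304.  221.] strip [ 498. -306.  198.] -108.0
1.75 [[109.2 138.3]] [ 497. -312.  219.] strip [ 496. -313.  197.] -115.0
1.8 [[106.3 138.5]] [ 495. -320.  218.] strip [ 495. -319.  195.] -121.0
1.85 [[103.5 138.9]] [ 494. -327.  216.] strip [ 494. -326.  193.] -128.0
1.9 [[100.8 139.4]] [ 492. -335.  213.] strip [ 493. -332.  191.] -134.0
1.95 [[ 98.2 140.1]] [ 491. -342.  211.] strip [ 492. -339.  188.] -141.0
rot units total [-0.02 -0.04 -0.  ] shift tool mm (total, in current frame) [ 101.8 -545.7  276.6] world [-518.3  200.9 -275.1]
   [-0.02 -0.04 -0.  ] [ 0.1018 -0.5457  0.2766]
```

Header angle is about 1.87 rad. I'll shut the jaws and go behind it.

```bash
python3 - <<'E'
from h import *
plan(ori(-10.5,0),[484.8,-375.3,264],6,off=182)
E
```

```text
rot units total [-0.02 -0.04 -0.  ] shift tool mm (total, in current frame) [-177.5   -1.2   -8.7] world [ -33.5 -174.4    7.9]
   [-0.   -0.01 -0.  ] [-0.0296 -0.0002 -0.0014]
   [-0.   -0.01 -0.  ] [-0.0296 -0.0002 -0.0014]
   [-0.   -0.01 -0.  ] [-0.0296 -0.0002 -0.0014]
   [-0.   -0.01 -0.  ] [-0.0296 -0.0002 -0.0014]
   [-0.   -0.01 -0.  ] [-0.0296 -0.0002 -0.0014]
   [-0.   -0.01 -0.  ] [-0.0296 -0.0002 -0.0013]
```

Emit:
{"name": "drive_tool", "arguments": {
  "deltas": "0 0 0 -0.0296 0 -0.0014 1; 0 0 0 -0.0296 0 -0.0014 1; 0 0 0 -0.0296 0 -0.0014 1; 0 0 0 -0.0296 0 -0.0014 1; 0 0 0 -0.0296 0 -0.0014 1; 0 0 0 -0.0296 0 -0.0014 1; 0 0 0 0 0 0.03 1; 0 0 0 0 0 0.03 1; 0 0 0 0 0 0 1; 0 0 0 0 0 0 1"
}}

```text
time: 23.17
ee_pos: [484.7, -374.6, 380.7]
tool_rot: [-2.404, -1.999, 0.002]
ft_force: [1.1, -0.6, 0.1]
finger_gap: 24.8
```

```bash
python3 - <<'E'
from h import *
s=r.sense(); print(s["time"],s["qpos"].round(3),s["ee_pos"].round(1),s["ft_force"].round(1),s["finger_gap"])
ny=np.array([.182,.983]);nx=np.array([.983,-.182]);c=np.array([517.2,-200.3])
tip=grasp(off=182); yy=(tip[:2]-c)@ny; print("tip nest x,y,z",(tip[:2]-c)@nx,yy,tip[2])
P=[(yy,tip[2]),(-140,200),(-110,203)]
for th in np.arange(1.45,0.1,-.1):
    d=140+6*(1.57-th)/1.57
    P.append((-85+d*np.cos(th)-5*np.sin(th)-10,62+d*np.sin(th)+5*np.cos(th)))
P=np.array(P); D=np.diff(P,axis=0)/1000
for p,dd in zip(P[1:],D): print(p.round(0),"x %.4f z %.4f"%(dd[0],-dd[1]))
sc=vision.get_image("scene"); cv2.imwrite("pics/s11.png",cv2.resize(sc[90:250,50:250],None,fx=4,fy=3.7,interpolation=cv2.INTER_CUBIC))
E
```

```text
23.1667 [-0.678  0.435  1.673  0.002  1.048 -0.495] [ 484.7 -374.6  380.7] [ 1.1 -0.6  0.1] 24.767467085131806
tip nest x,y,z -2.432827777583337 -175.74432145056247 198.7518835968315
[-140.  200.] x 0.0357 z -0.0012
[-110.  203.] x 0.0300 z -0.0030
[-83. 202.] x 0.0270 z 0.0010
[-69. 201.] x 0.0140 z 0.0015
[-55. 198.] x 0.0138 z 0.0029
[-42. 193.] x 0.0135 z 0.0043
[-29. 188.] x 0.0130 z 0.0056
[-16. 181.] x 0.0124 z 0.0069
[ -5. 173.] x 0.0117 z 0.0082
[  6. 163.] x 0.0109 z 0.0093
[ 16. 153.] x 0.0099 z 0.0104
[ 25. 141.] x 0.0088 z 0.0114
[ 33. 129.] x 0.0077 z 0.0122
[ 39. 116.] x 0.0064 z 0.0130
[ 44. 103.] x 0.0051 z 0.0136
[48. 89.] x 0.0037 z 0.0141
```

View pics/s11.png

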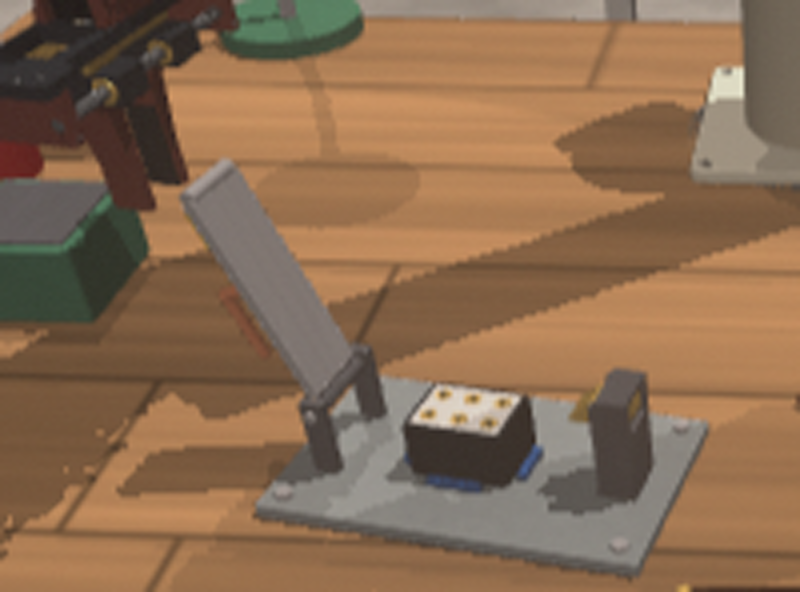

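Emit:
{"name": "drive_tool", "arguments": {
  "deltas": "0 0 0 0 0.002 0 1; 0 0 0 0 0 0 1; 0 0 0 0.018 0 -0.0006 1; 0 0 0 0.018 0 -0.0006 1; 0 0 0 0.015 0 -0.0015 1; 0 0 0 0.015 0 -0.0015 1; 0 0 0 0.014 0 0 1; 0 0 0 0.013 0 0.001 1; 0 0 0 0.014 0 0.0015 1; 0 0 0 0.0138 0 0.003 1"
}}

```text
time: 24.05
ee_pos: [509.8, -255.5, 383.2]
tool_rot: [-2.41, -2.004, -0.0]
ft_force: [0.1, -0.8, -0.0]
finger_gap: 0.4
```

Emit:
{"name": "drive_tool", "arguments": {
  "deltas": "0 0 0 0 0 0 1; 0 0 0 0 0 0 1"
}}

```text
time: 24.22
ee_pos: [509.6, -255.9, 382.7]
tool_rot: [-2.407, -2.005, 0.001]
ft_force: [1.0, -0.2, -0.0]
finger_gap: 0.3
```

```bash
python3 - <<'E'
from h import *
s=r.sense(); print(s["time"],s["qpos"].round(3),s["ee_pos"].round(1),s["ft_force"].round(1),s["finger_gap"])
ny=np.array([.182,.983]);nx=np.array([.983,-.182]);c=np.array([517.2,-200.3])
tip=grasp(off=182); print("tip nest x,y,z",(tip[:2]-c)@nx,(tip[:2]-c)@ny,tip[2])
sc=vision.get_image("scene"); cv2.imwrite("pics/s12.png",cv2.resize(sc[90:250,50:250],None,fx=4,fy=3.7,interpolation=cv2.INTER_CUBIC))
E
```

```text
24.2167 [-0.487  0.372  1.769  0.003  1.009 -0.307] [ 509.6 -255.9  382.7] [ 1.  -0.2 -0. ] 0.31151426934490506
tip nest x,y,z 1.3766294952988465 -55.03452325427507 200.6710510093463
```

View pics/s12.png

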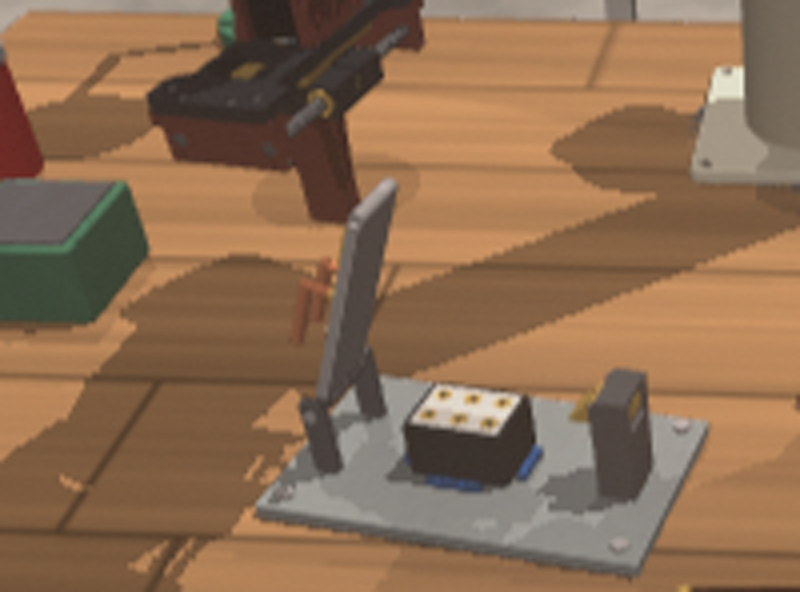

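The header follows the fingertip and is past upright. Continuing along the arc.

Emit:
{"name": "drive_tool", "arguments": {
  "deltas": "0 0 0 0.0135 0 0.0055 1; 0 0 0 0.013 0 0.0065 1; 0 0 0 0.0124 0 0.007 1; 0 0 0 0.0117 0 0.0082 1; 0 0 0 0.0109 0 0.0093 1; 0 0 0 0.0099 0 0.0104 1; 0 0 0 0.0088 0 0.0114 1; 0 0 0 0.0077 0 0.0122 1; 0 0 0 0.0064 0 0.013 1; 0 0 0 0.0051 0 0.0136 1; 0 0 0 0 0 0 1; 0 0 0 0 0 0 1"
}}

```text
time: 25.27
ee_pos: [526.8, -157.7, 285.3]
tool_rot: [-2.407, -2.003, 0.002]
ft_force: [0.1, 0.4, -0.3]
finger_gap: 0.6
```

```bash
python3 - <<'E'
from h import *
s=r.sense(); print(s["time"],s["qpos"].round(3),s["ee_pos"].round(1),s["ft_force"].round(1),s["finger_gap"])
ny=np.array([.182,.983]);nx=np.array([.983,-.182]);c=np.array([517.2,-200.3])
tip=grasp(off=182); print("tip nest x,y,z",(tip[:2]-c)@nx,(tip[:2]-c)@ny,tip[2])
sc=vision.get_image("scene"); cv2.imwrite("pics/s13.png",cv2.resize(sc[120:250,85:245],None,fx=5,fy=4.6,interpolation=cv2.INTER_CUBIC))
E
```

```text
25.2667 [-0.314  0.485  1.87   0.006  0.795 -0.135] [ 526.8 -157.7  285.3] [ 0.1  0.4 -0.3] 0.5810956963317986
tip nest x,y,z 0.16545432564171708 44.602432247679474 103.3286798934648
```

View pics/s13.png

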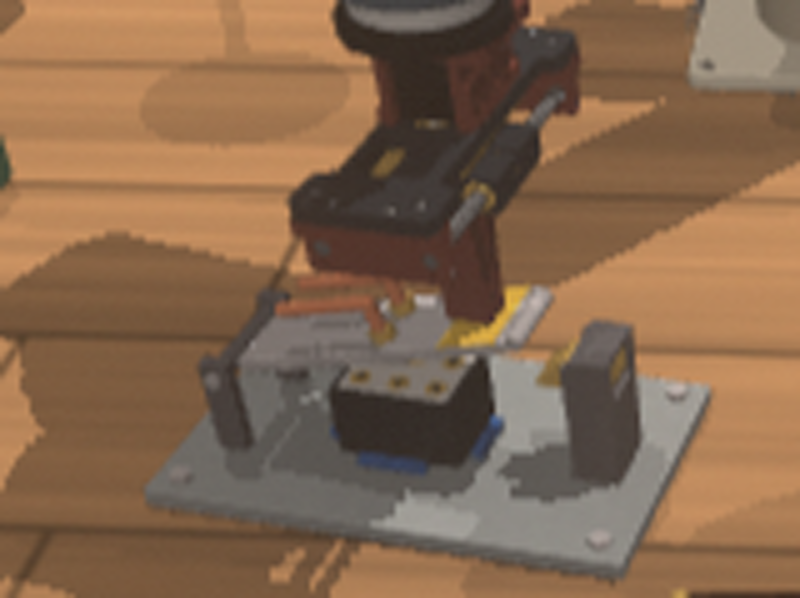

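The finger is on the yellow strip at (475,325) in the crop, with the module undisturbed. Pressing down.

Emit:
{"name": "drive_tool", "arguments": {
  "deltas": "0 0 0 0.0037 0 0.012 1; 0 0 0 0.002 0 0.005 1; 0 0 0 0.001 0 0.004 1; 0 0 0 0 0 0.004 1; 0 0 0 0 0 0.003 1; 0 0 0 0 0 0 1; 0 0 0 0 0 0 1"
}}

```text
time: 25.9
ee_pos: [528.2, -151.6, 258.4]
tool_rot: [-2.409, -2.004, -0.0]
ft_force: [-0.5, 0.9, 0.0]
finger_gap: 0.2
```

Emit:
{"name": "drive_tool", "arguments": {
  "deltas": "0 0 0 0 0 0.002 1; 0 0 0 0 0 0.002 1; 0 0 0 0 0 0 1; 0 0 0 0 0 0 1"
}}

```text
time: 26.23
ee_pos: [528.0, -151.7, 254.2]
tool_rot: [-2.409, -2.004, 0.0]
ft_force: [-0.4, 0.9, -0.2]
finger_gap: 0.6
```

```bash
python3 - <<'E'
from h import *
s=r.sense(); print(s["time"],s["ee_pos"].round(1),s["ft_force"].round(1),grasp(off=182))
sc=vision.get_image("scene"); cv2.imwrite("pics/s14.png",cv2.resize(sc[140:250,85:245],None,fx=5,fy=5,interpolation=cv2.INTER_CUBIC))
cv2.imwrite("pics/w14.png",vision.get_image("wrist"))
E
```

```text
26.2333 [ 528.  -151.7  254.2] [-0.4  0.9 -0.2] [ 527.04310463 -150.59441543   72.1739013 ]
```

View pics/s14.png

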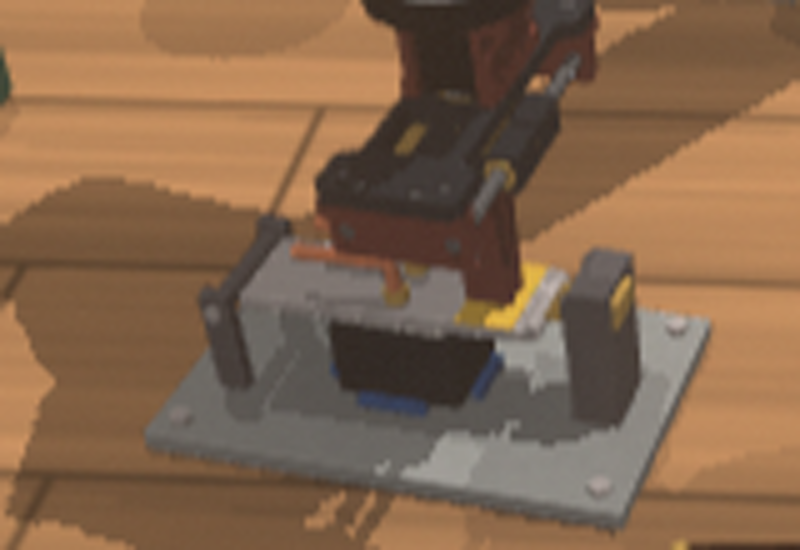

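View pics/w14.png

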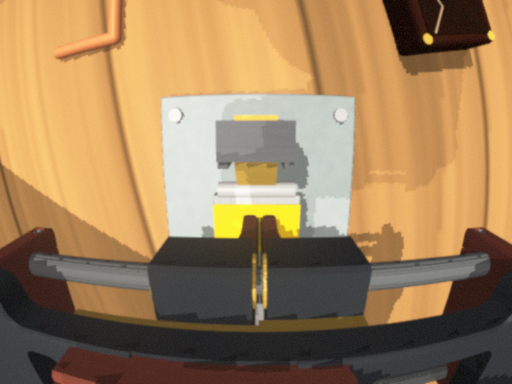

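Emit:
{"name": "drive_tool", "arguments": {
  "deltas": "0 0 0 0 0 0.002 1; 0 0 0 0 0 0.002 1; 0 0 0 0 0 0 1; 0 0 0 0 0 0 1"
}}

```text
time: 26.67
ee_pos: [528.1, -151.6, 250.3]
tool_rot: [-2.409, -2.004, 0.0]
ft_force: [-0.3, -0.8, 0.5]
finger_gap: 0.6
```

Emit:
{"name": "drive_tool", "arguments": {
  "deltas": "0 0 0 0 0 0.0015 1; 0 0 0 0 0 0 1; 0 0 0 0 0 0 1"
}}

```text
time: 26.92
ee_pos: [528.1, -151.6, 249.0]
tool_rot: [-2.409, -2.004, -0.0]
ft_force: [-0.0, 0.6, -0.2]
finger_gap: 0.7
```

Emit:
{"name": "drive_tool", "arguments": {
  "deltas": "0 0 0 0 0 0.0015 1; 0 0 0 0 0 0 1; 0 0 0 0 0 0 1"
}}

```text
time: 27.17
ee_pos: [528.2, -151.6, 248.2]
tool_rot: [-2.41, -2.004, -0.0]
ft_force: [-1.2, 0.8, 8.9]
finger_gap: 0.3
```

```bash
python3 - <<'E'
from h import *
s=r.sense(); print(s["time"],s["ee_pos"].round(1),s["ft_force"].round(1),grasp(off=182))
sc=vision.get_image("scene"); cv2.imwrite("pics/s15.png",cv2.resize(sc[140:250,85:245],None,fx=5,fy=5,interpolation=cv2.INTER_CUBIC))
cv2.imwrite("pics/w15.png",cv2.resize(vision.get_image("wrist")[80:260,140:380],None,fx=3,fy=3,interpolation=cv2.INTER_CUBIC))
E
```

```text
27.1667 [ 528.2 -151.6  248.2] [-1.2  0.8  8.9] [ 527.35678371 -150.484567     66.16189629]
```

View pics/s15.png

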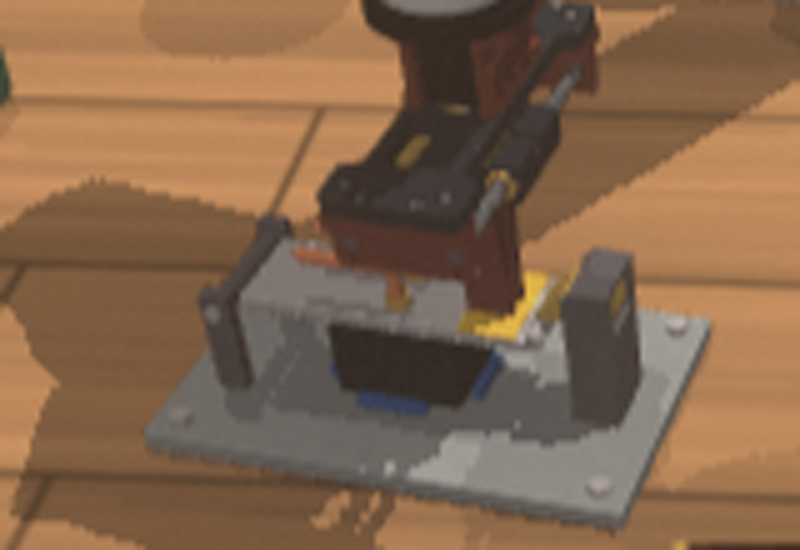

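View pics/w15.png

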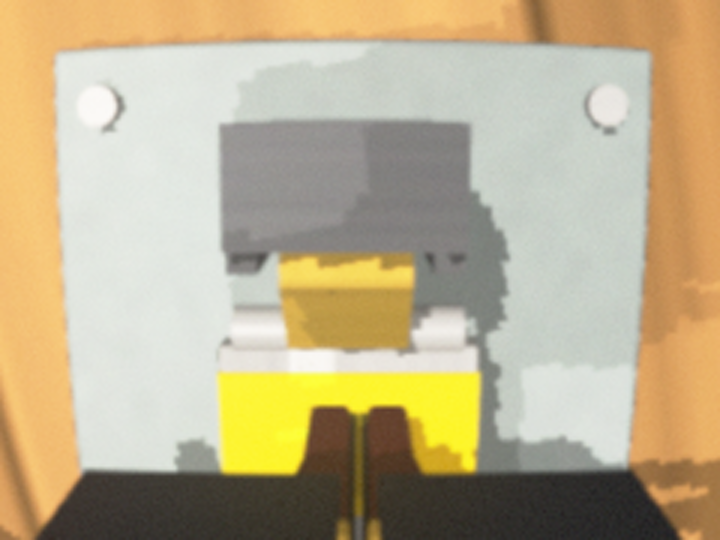

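The tongue now lies over the bar (crop (345,310)), the rear stub behind the post is gone, and the finger meets a firm stop. Backing off to verify that it holds.

Emit:
{"name": "drive_tool", "arguments": {
  "deltas": "0 0 0 0 0 -0.01 1; 0 0 0 0 0 -0.03 1; 0 0 0 0 0 -0.04 1; 0 0 0 0 0 -0.04 1; 0 0 0 0 0 -0.04 1; 0 0 0 0 0 -0.04 1; 0 0 0 0 0 0 1; 0 0 0 0 0 0 1; 0 0 0 0 0 0 1; 0 0 0 0 0 0 1; 0 0 0 0 0 0 1; 0 0 0 0 0 0 1"
}}

```text
time: 28.27
ee_pos: [528.9, -152.7, 446.0]
tool_rot: [-2.408, -2.002, 0.002]
ft_force: [0.1, 0.9, 0.2]
finger_gap: 0.4
```

```bash
python3 - <<'E'
from h import *
s=r.sense(); print(s["time"],s["ee_pos"].round(1),s["ft_force"].round(1))
sc=vision.get_image("scene"); cv2.imwrite("pics/sc16.png",sc); cv2.imwrite("pics/s16.png",cv2.resize(sc[140:250,85:245],None,fx=5,fy=5,interpolation=cv2.INTER_CUBIC))
t=vision.get_image("top"); w=vision.get_image("wrist")
cv2.imwrite("pics/w16.png",cv2.resize(np.hstack([t[90:300,0:256],w[40:250,140:400]]),None,fx=1.5,fy=1.5))
E
```

```text
28.2667 [ 528.9 -152.7  446. ] [0.1 0.9 0.2]
```

View pics/s16.png

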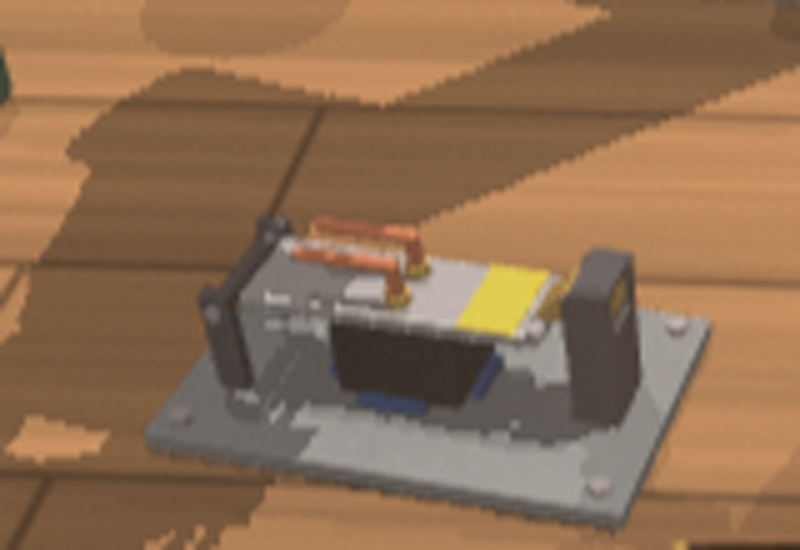

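View pics/w16.png

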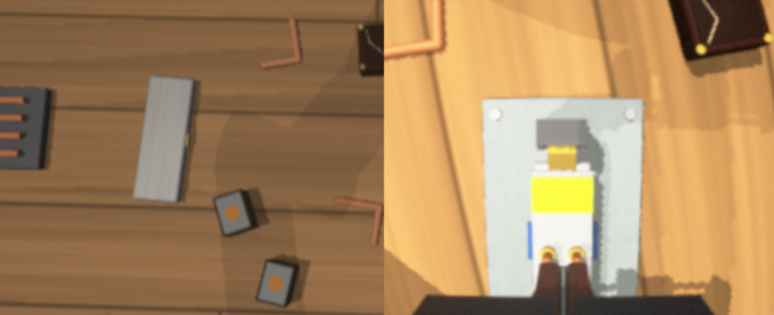

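View pics/sc16.png

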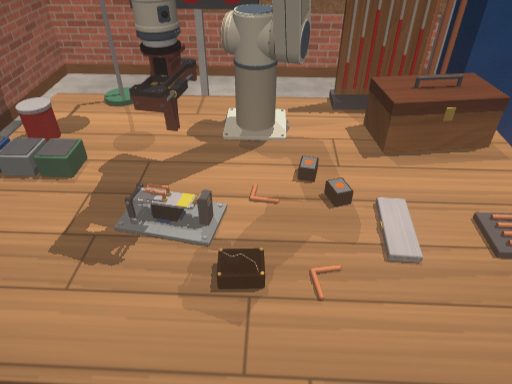

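The header stays level with the tongue over its bar. The module sits between the rails, and the lookalikes and other bench items appear where they were. Handing in.

```bash
python3 -c "
from plant import finish_job
print(finish_job())"
```

```text
the job is handed in; nothing more can be done
None
```

The module is turned over and seated in the nest with its ports up, and the header is latched shut over it. I handed the job in at about 28 s of the 72 s allowed.

- **Turning:** I took the farthest of the three lookalikes, about 583 mm from the base. I rolled it over in two 90° sideways regrasps, then lowered it between the blue rails. It touched down at the expected height with about 4 N.
- **Latching:** I swung the header over with closed fingertips on the yellow strip until the tongue snapped over the bar. It met a firm stop of 8.9 N with the strip at about 66 mm.
- **Last checks:** With the arm about 200 mm clear, the header stayed level with the tongue over its bar, and the module still sat between the rails. The lookalikes, housing, calipers case and elbows looked unmoved in the pictures; I did not measure them again.
- **What disagreed:** I never saw the 10–20 N tongue resistance. The force read near zero during the last 20 mm, perhaps because I only read it at pauses, so I went by the pictures and the firm stop. My first approach, tilting outward, ran into a near-stretched wrist, and I dropped it before touching anything.

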